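# Load the shaker and lock its hold-down frame

## Robot

A 6-joint arm with a two-finger parallel gripper is mounted at the origin on the work surface. World frame = base frame: x ahead of the robot, y to its left, z up, the work surface at z = 0. Lengths are in m, angles in rad, forces in N, time in s.
With the tool pointing down it reaches from about 0.3 to 0.775 m from the base axis. Payload 14.6 kg.
Tool frame: the origin (TCP) lies on the centre line of the jaws, within the pads' length; the fingertips stand 19 mm ahead of it and the grasp point (between the pads) is the TCP; z points along the fingers, y is the line along which they close (so a half turn about z gives the same grasp; the last joint's range is limited). The gripper opens to 94 mm and grips with 3 to 60 N. Pads are 16 mm wide; open, the fingers measure 119 mm over their backs; the gripper's body (75 mm by 177 mm) begins 78 mm behind the grasp point.
Start: joints at [-1.413, 0.3, 1.521, -0, 1.321, -0.067], TCP at [0.123, -0.536, 0.224] pointing down, gripper open.
Joint ranges: [-3.03, 3.03], [-0.79, 2.21], [0.23, 2.52], [-1.04, 4.18], [0, 3.07], [-2.55, 2.55]. Speed limits (rad/s): [2.22, 2.22, 2.57, 3.14, 3.14, 3.14].

## Interface

Orientations are given as [roll, pitch, yaw] about the fixed x, y, z axes, in that order (R = Rz(yaw) Ry(pitch) Rx(roll)).
In Python, from station import get_obs, camera, workorder gives the robot as it stands.
- The arm moves only by the tool play_rows, never from a script. Its argument "motion" is a list that holds one entry, the list of rows, each a list of 7 numbers: the shift along the tool's x, y, z as a fraction of full scale, then the turn, a rotation vector about the tool's x, y, z as a fraction of full scale, then the opening, from -1 (shut) to 1 (fully open). In form: [[[x, y, z, ax, ay, az, grip], ...]]. A call has 1 to 10 rows; each row is the pose to reach, as a shift and turn from the pose commanded when the call began, along the tool's axes at that moment, turning the shorter way round; what a row does not reach only later rows make up. Full scale, the value 1, is 0.25 m for a shift and 2 pi rad for a turn. A row lasts 1/10 s, in which the tool goes at most 50 mm and 8.59 degrees, less where a joint would pass 70% of its speed; a pose out of reach is approached as far as the arm can. A call with a number of a shift or a turn outside -1 to 1 is refused whole. A call with a gripper value outside its range is refused whole. The fingers move at their own pace and stop on an object; "grip_force" is the grip in N (left out, the last holds). Time passes only in rows, so rows that repeat a pose let the fingers close. It gives the time, the measured TCP pose, the force, the opening and the grip force at its end, in the units of the state.
- get_obs(): the state, without advancing time (a new reading comes with each control period).
- camera(name): name is "side" or "top" or "wrist"; returns a dict with "frame" (400x640x3 uint8, red, green, blue), "z_map" (400x640 float32, m along the optical axis (not along the pixel's ray), 0 where there is no reading), "camera_matrix" (3x3 intrinsics, pixels), "T" (4x4, takes a point from camera to world coordinates); the wrist camera has in their place "T_tool_cam" (4x4, takes a point from camera to tool coordinates, whose origin is the TCP and whose axes are the flange's). Camera axes: x right, y up, looking along -z (the intrinsics and any distortion apply to the point x, -y, -z); pixel columns grow to the right and rows downward; lengths in m; the calibration is good to about 2 mm. A picture is of the moment at which its call begins: read the wrist's pose just before it.
- workorder.hand_in(): hands the job in; it is judged then, once.
The state is a dict: "time_s": time; "qpos": joint angles; "joint_vel": joint speeds; "tau": joint torques, N m; "ee_pos": TCP position; "eef_rot": TCP orientation; "force": force on the tool from outside, world axes, zero at the start; "moment": the same for the moment, N m; "grip_width": finger opening in m; "grip_force": force on a finger pad.
Only numpy, scipy, OpenCV 4.12 (cv2) and the standard library are available. Lean on these libraries where they do the work, as an engineer would, in place of code of your own. Each camera call takes 0.05 s, during which the arm holds its last target. There are 200 camera calls.

## Task

Get the shaker ready for a test run: stand every square sample bottle, including any lying on the bench, upright on the shaker's black rubber platform. Once they are all on it, swing the hinged hold-down frame fully down over them, and only then turn both turnbuttons round so that they lie square across the frame's front edge. Leave the other things on the bench as they are.

Things in the scene. Friction and masses are not known exactly. Their poses are not given: they have to be found in the camera images.
- bottle_a: square white plastic sample bottle, 84 mm tall with a plain round grey cap: body 54 x 54 x 62 mm, flat-sided, then a 3 mm shoulder and a cap 36 mm across and 22 mm high. About 160 g. Origin on its axis at half height (42 mm above its underside); z points from base to cap, x and y are square to the flat sides. Lies on one side at the start; may be absent (None).
- bottle_b: square white plastic sample bottle, 84 mm tall with a plain round grey cap: body 54 x 54 x 62 mm, flat-sided, then a 3 mm shoulder and a cap 36 mm across and 22 mm high. About 160 g. Origin on its axis at half height (42 mm above its underside); z points from base to cap, x and y are square to the flat sides. Lies on one side at the start; may be absent (None).
- bottle_c: square white plastic sample bottle, 84 mm tall with a plain round grey cap: body 54 x 54 x 62 mm, flat-sided, then a 3 mm shoulder and a cap 36 mm across and 22 mm high. About 160 g. Origin on its axis at half height (42 mm above its underside); z points from base to cap, x and y are square to the flat sides. Stands at the start; may be absent (None).
- shaker: the bench shaker, white, fixed to the bench, 215 mm deep (x) by 310 mm wide (y). Origin at the centre of its underside on the bench; x points to its back, y to its left, z up. A back wall 20 mm thick (x from 86 to 106 mm) rises to 120 mm; front and sides are open, but for two steel posts 18 mm across at x -88 mm, y +110 and -110 mm, 129 mm high, each bearing a turnbutton.
- platform (a point): centre of the top face of the shaker's flat rubber platform, 150 mm (x) by 290 mm (y), 30 mm above the bench, axes as the shaker's. No rim and no pockets: bottles may stand anywhere on it.
- frame (a joint): hinge of the hold-down frame, in rad: 0 = level and shut, 1.57 = upright, up to 1.95 leaning back. The hinge is stiff: the frame stays where it is left (some 3 N at its front edge moves it).
- frame_hinge (a point): middle of the frame's hinge axis (along the shaker's y), 124 mm above the bench at the top of the back wall; axes as the shaker's.
- frame_edge (a point): middle of the frame's front edge, 155 mm from the hinge axis. Frame: aluminium, 290 mm wide, 8 mm thick, with a clear pane. A black bar handle 70 mm wide stands on its outer face at the middle of the front bar, 34 mm high, 8 to 20 mm from the edge. Frame axes: -x from hinge to front edge, z out of the outer face. Shut, the outer face is 128 mm above the bench, 14 mm over the bottles' caps.
- button_left (a joint): left turnbutton, in rad: 0 = points outward (to the shaker's left), clear of the frame; 1.57 = points to the shaker's back, square across the frame's front edge; stop at 1.6. Turns clockwise from above, with light friction; stays where left.
- button_right (a joint): right turnbutton, in rad: 0 = points outward (to the shaker's right), clear of the frame; 1.57 = points to the shaker's back, square across the frame's front edge; stop at 1.6. Turns anticlockwise from above, with light friction; stays where left.
- left_pivot (a point): pivot of the left turnbutton on top of the left post, at the underside of its bar, 131 mm above the bench; axes as the shaker's.
- right_pivot (a point): pivot of the right turnbutton on top of the right post, at the underside of its bar, 131 mm above the bench; axes as the shaker's.
- left_tip (a point): on the top of the left turnbutton's bar, 62 mm from the pivot, 4 mm short of the end. Steel bar 18 mm wide, 14 mm high, 66 mm from pivot to end, with a black upright grip fin on it 10 mm thick, 40 mm long (20 to 60 mm from the pivot) and 20 mm high (to 165 mm above the bench).
- right_tip (a point): the same point on the right turnbutton, which is alike.
- clamp_ring: bystander: flat steel ring 56 mm across, 14 mm high; origin at the centre of its underside.
- weight: bystander: steel weight with a knob, 60 mm across, 86 mm high; origin at the centre of its underside.
- beaker: bystander: glass beaker 76 mm across, 95 mm high; origin at the centre of its underside.
- screwdriver: bystander: screwdriver lying on the bench, some 200 mm long.
- round_bottle: bystander: round amber bottle 60 mm across, 150 mm high; origin at the centre of its underside.
- brush: bystander: brush lying on the bench, some 200 mm long.
- mug: bystander: white mug 76 mm across, 85 mm high; origin at the centre of its underside.

How it is judged:
On the way, in this order (a step that is already met when the one before it is completed fails the run):
1. every square bottle present stands upright on the shaker's platform, let go (angle between each of bottle_a, bottle_b, bottle_c's own z axis and vertical below 0.15 rad and x of bottle_a in the frame of platform between -0.075 and 0.075 m and y of bottle_a in the frame of platform between -0.145 and 0.145 m and z of bottle_a in the frame of platform between 0.034 and 0.05 m and x of bottle_b in the frame of platform between -0.075 and 0.075 m and y of bottle_b in the frame of platform between -0.145 and 0.145 m and z of bottle_b in the frame of platform between 0.034 and 0.05 m and x of bottle_c in the frame of platform between -0.075 and 0.075 m and y of bottle_c in the frame of platform between -0.145 and 0.145 m and z of bottle_c in the frame of platform between 0.034 and 0.05 m and contact force between the fingers and bottle_a below 0.1 N and contact force between the fingers and bottle_b below 0.1 N and contact force between the fingers and bottle_c below 0.1 N), for 0.2 s.
2. the hold-down frame is fully down, the turnbuttons still clear of it (value of joint frame below 0.05 rad and value of joint each of button_left, button_right below 0.7 rad), for 0.2 s.
3. both turnbuttons lie square across the frame's front edge (value of joint each of button_left, button_right above 1.35 rad), for 0.2 s.
At the end, for the whole second after the job is handed in: Every square bottle present stands upright (within 0.15 rad), at rest, on the platform (its axis within the platform's 150 x 290 mm), the hold-down frame is down (below 0.05 rad) and both turnbuttons are turned across it (past 1.35 rad) (all of step 3 and angle between each of bottle_a, bottle_b, bottle_c's own z axis and vertical below 0.15 rad and x of bottle_a in the frame of platform between -0.075 and 0.075 m and y of bottle_a in the frame of platform between -0.145 and 0.145 m and z of bottle_a in the frame of platform between 0.034 and 0.05 m and x of bottle_b in the frame of platform between -0.075 and 0.075 m and y of bottle_b in the frame of platform between -0.145 and 0.145 m and z of bottle_b in the frame of platform between 0.034 and 0.05 m and x of bottle_c in the frame of platform between -0.075 and 0.075 m and y of bottle_c in the frame of platform between -0.145 and 0.145 m and z of bottle_c in the frame of platform between 0.034 and 0.05 m and linear speed of each of bottle_a, bottle_b, bottle_c below 0.03 m/s and value of joint frame below 0.05 rad); the robot touches nothing.
It fails at once if a turnbutton is turned across while the frame is up (value of joint frame above 0.2 rad and value of joint any of button_left, button_right above 1 rad).
It fails at once if a bystander is pushed out of its place or knocked over (distance of any of clamp_ring, weight, beaker, round_bottle, mug from where it was at the start of the episode above 0.04 m or distance of any of screwdriver, brush from where it was at the start of the episode above 0.05 m or angle between any of weight, beaker, round_bottle, mug's own z axis and vertical above 0.6 rad).
Of bottle_a, bottle_b, bottle_c only 2 to 3 are there at a start; the rules pass over those that are not, and their reading is None.
At some moment in a run one of bottle_a, bottle_b, bottle_c may be knocked a few centimetres aside while the robot is not near it.
Once in a run the grip may slacken for a moment while it holds something.
It also fails if it takes over 210 s, if anything falls off the work surface, if the arm or the gripper's body presses on something with over 40 N, if the wrist force passes 120 N, or if a joint passes its speed limit or range.

## Working session

There is one attempt and no reset: what is moved stays moved. The work goes in short steps, Python scripts to look and compute and a tool call to move; the robot and the scene stay as the last step left them, time stands still between calls to the robot, and variables do not carry over. Pictures are saved under pics/ and viewed, at most 14 in all, crops included, and the job is handed in when it is done.

Besides the shell and the picture viewer there is one more tool, called after ">>>" as name(argument=value, ...), one argument or row to a line, values as JSON. play_rows: Moves the arm, as the interface text tells. Its arguments: {"type":"object","properties":{"motion":{"type":"array"},"grip_force":{"type":"number"}},"required":["motion"]}

```bash
ls; mkdir -p pics
cat > h.py <<'E'
import numpy as np, cv2
from station import get_obs, camera
from scipy.spatial.transform import Rotation as R
def tool():
    o=get_obs(); T=np.eye(4); T[:3,:3]=R.from_euler('xyz',o['eef_rot']).as_matrix(); T[:3,3]=o['ee_pos']; return T
def shot(name,fn=None):
    T=tool(); c=camera(name)
    if name=='wrist': c['T']=T@c['T_tool_cam']
    if fn: cv2.imwrite('pics/'+fn,c['frame'][:,:,::-1])
    np.savez('last_'+name+'.npz',**{k:c[k] for k in('frame','z_map','camera_matrix','T')})
    return c
def cloud(c):
    z=c['z_map'];K=c['camera_matrix'];v,u=np.mgrid[:z.shape[0],:z.shape[1]]
    p=np.stack([(u-K[0,2])/K[0,0]*z,-(v-K[1,2])/K[1,1]*z,-z],-1)
    P=p@c['T'][:3,:3].T+c['T'][:3,3]; P[z==0]=np.nan; return P
def pix(c,u,v,z):
    # intersect ray with world plane z
    K=c['camera_matrix'];d=c['T'][:3,:3]@np.array([(u-K[0,2])/K[0,0],-(v-K[1,2])/K[1,1],-1]);o=c['T'][:3,3]
    return o+d*(z-o[2])/d[2]
def mv(pos,rpy=None):
    # shift (tool axes, fraction) & rotvec from present pose to target
    T=tool(); s=T[:3,:3].T@(np.array(pos)-T[:3,3])/0.25
    r=np.zeros(3) if rpy is None else R.from_matrix(T[:3,:3].T@R.from_euler('xyz',rpy).as_matrix()).as_rotvec()/(2*np.pi)
    print(np.round(s,4),np.round(r,4))
E
python3 - <<'E'
from h import *
o=get_obs();print({k:np.round(v,3) for k,v in o.items()})
for n in('top','side'):
    c=shot(n,n+'0.png');print(n,c['camera_matrix'],np.round(c['T'],3))
E
```

```text
pics
{'time_s': np.float64(0.0), 'qpos': array([-1.413,  0.3  ,  1.522,  0.   ,  1.321, -0.067]), 'joint_vel': array([-0.001,  0.001, -0.001, -0.001,  0.   , -0.001]), 'tau': array([ 2.0000e-03, -5.3181e+01, -3.5273e+01,  7.1000e-02,  2.4000e-02,
       -0.0000e+00]), 'ee_pos': array([ 0.123, -0.536,  0.224]), 'eef_rot': array([-3.14 , -0.   ,  0.225]), 'force': array([ 0.622,  0.074, -0.056]), 'moment': array([-0.01 , -0.009,  0.041]), 'grip_force': np.float64(0.0), 'grip_width': np.float64(0.094)}
top [[445.43664808   0.         324.97337225]
 [  0.         445.43664808 202.26913834]
 [  0.           0.           1.        ]] [[-1.000e-03  9.920e-01 -1.290e-01  3.680e-01]
 [-1.000e+00 -2.000e-03 -1.200e-02  4.800e-02]
 [-1.200e-02  1.290e-01  9.920e-01  1.718e+00]
 [ 0.000e+00  0.000e+00  0.000e+00  1.000e+00]]
side [[362.55985791   0.         320.31286708]
 [  0.         362.55985791 194.22276735]
 [  0.           0.           1.        ]] [[ 0.999  0.034 -0.029  0.541]
 [-0.042  0.512 -0.858 -0.946]
 [-0.014  0.858  0.513  0.698]
 [ 0.     0.     0.     1.   ]]
```

View pics/top0.png

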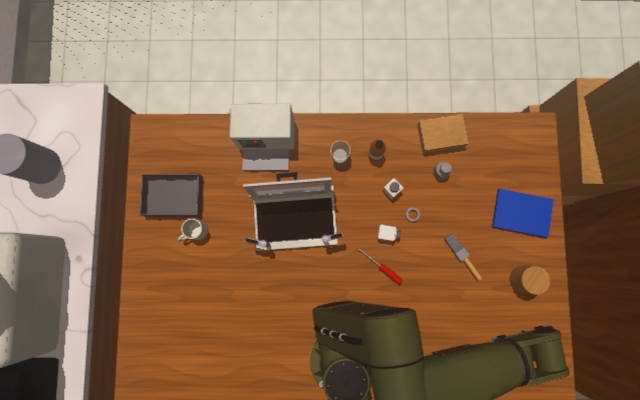

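View pics/side0.png

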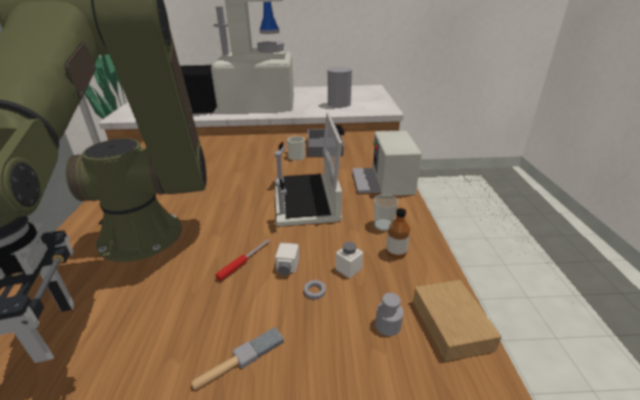

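The top view shows a lying bottle at about (388,233), a standing one at (393,188), and the open shaker around (293,218). The frame is up and both buttons point outward. The side view agrees. Next I'll enlarge the crops to measure.

Run:
```python
from h import *
c=dict(np.load('last_top.npz'));f=c['frame'][:,:,::-1]
cv2.imwrite('pics/topcrop.png',cv2.resize(f[160:270,230:430],None,fx=4,fy=4,interpolation=cv2.INTER_CUBIC))
P=cloud(c)
for n,(u,v) in dict(lbody=(387,233),lcap=(396,236),stand=(394,187),plat=(300,225),frame=(290,190),ring=(413,209),wt=(443,170),plat2=(262,222)).items(): print(n,np.round(P[v,u],3))
# lying bottle: points height .03-.07 near
def blob(x0,x1,y0,y1,z0,z1):
    m=(P[...,0]>x0)&(P[...,0]<x1)&(P[...,1]>y0)&(P[...,1]<y1)&(P[...,2]>z0)&(P[...,2]<z1)
    q=P[m][:,:2].astype(np.float32); return q,cv2.minAreaRect(q),np.median(P[m][:,2])
q=P[233,387]; w=P[187,394]
for nm,q,z0,z1 in(('lying',q,.044,.075),('standbody',w,.05,.068),('cap',w,.072,.1)):
    a,r,z=blob(q[0]-.07,q[0]+.07,q[1]-.07,q[1]+.07,z0,z1);print(nm,len(a),r,z,a.mean(0))
```

```text
lbody [ 0.469 -0.163  0.056]
lcap [ 0.459 -0.2    0.037]
stand [ 0.638 -0.189  0.081]
plat [0.501 0.163 0.031]
frame [0.613 0.189 0.174]
ring [ 0.563 -0.269  0.021]
wt [ 0.7   -0.371  0.088]
plat2 [0.513 0.307 0.031]
lying 258 ((0.4696218967437744, -0.17118336260318756), (0.08243583142757416, 0.05450654774904251), 79.9421615600586) 0.05301254618465434 [ 0.47033912 -0.16360338]
standbody 117 ((0.6405593156814575, -0.18768310546875), (0.053247276693582535, 0.054814450442790985), 44.39094543457031) 0.061624748356506 [ 0.6369919  -0.18552536]
cap 78 ((0.6402490139007568, -0.18784773349761963), (0.033492665737867355, 0.034535713493824005), 53.969058990478516) 0.08272589024020527 [ 0.6396542 -0.1871362]
```

View pics/topcrop.png

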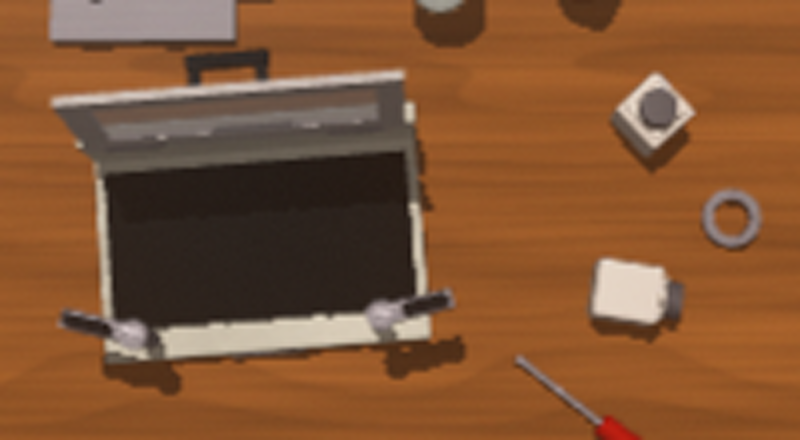

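The crop shows the lying bottle with its cap toward image right (-y), at crop (632,292). The standing bottle is at (655,110), turned about 45°. The frame leans back with its handle at (228,65), and the turnbuttons are at (105,327) and (410,308). Now the shaker pose.

Run:
```python
from h import *
c=dict(np.load('last_top.npz'));P=cloud(c);f=c['frame'].astype(int)
from scipy.optimize import least_squares
box=(P[...,0]>.38)&(P[...,0]<.75)&(P[...,1]>.0)&(P[...,1]<.4)
plat=box&(abs(P[...,2]-.031)<.006)&(f.sum(2)<170)
q=P[plat][:,:2].astype(np.float32);r=cv2.minAreaRect(q);print('plat',len(q),r,np.median(P[plat][:,2]))
all_=box&(P[...,2]>.015)&(P[...,2]<.036);q=P[all_][:,:2].astype(np.float32);print('base',cv2.minAreaRect(q))
bt=box&(P[...,2]>.135)&(P[...,0]<.52)
q=P[bt];
for s in (q[:,1]>.2,q[:,1]<.2):
    k=q[s];print('btn',len(k),k.mean(0),cv2.minAreaRect(k[:,:2].astype(np.float32)),k[:,2].max())
fr=box&(P[...,2]>.14)&(P[...,0]>.54);k=P[fr]
m=k.mean(0);u,s,vt=np.linalg.svd(k-m,full_matrices=False);print('frame',len(k),m,vt,s)
t=k[k[:,2]>k[:,2].max()-.02];print('topedge',t.min(0),t.max(0),k.min(0))
cs=camera('side')
Q=cloud(cs)
b=(Q[...,0]>.54)&(Q[...,0]<.75)&(Q[...,1]>.0)&(Q[...,1]<.4)&(Q[...,2]>.135)&(Q[...,2]<.32)
k=Q[b];m=k.mean(0);u,s,vt=np.linalg.svd(k-m,full_matrices=False);print('frame side',len(k),m,vt,s,k.max(0))
```

```text
plat 2423 ((0.5223345756530762, 0.18380029499530792), (0.1490561068058014, 0.28769248723983765), 4.371169567108154) 0.030368746294107574
base ((0.5781216621398926, 0.1968020796775818), (0.39028680324554443, 0.34232011437416077), 89.94542694091797)
btn 123 [0.43283509 0.31083481 0.14969737] ((0.43534421920776367, 0.313198447227478), (0.07751752436161041, 0.024304896593093872), 72.83665466308594) 0.1697063314638232
btn 124 [0.44985922 0.04508957 0.15004727] ((0.45195502042770386, 0.043501969426870346), (0.024466516450047493, 0.07826703041791916), 17.04180908203125) 0.17247695671047514
frame 1198 [0.61905916 0.19275765 0.22584562] [[-0.0766235   0.99705797 -0.002062  ]
 [ 0.14706592  0.01334737  0.98903663]
 [-0.98615438 -0.0754802   0.14765597]] [2.78450439 1.60898954 0.2572302 ]
topedge [0.60796786 0.04824385 0.26596981] [0.65564143 0.33671681 0.285962  ] [0.59616479 0.04824385 0.14000968]
frame side 878 [0.62078127 0.16376141 0.21826409] [[ 0.07395235 -0.99713902 -0.01564708]
 [ 0.14534653 -0.0047456   0.98936943]
 [ 0.98661311  0.07544045 -0.14457975]] [2.59681284 1.36919511 0.20407871] [0.65859795 0.33623256 0.28098648]
```

Run:
```python
from h import *
c=dict(np.load('last_top.npz'));P=cloud(c)
for n,(u,v) in dict(beaker=(341,150),rbottle=(377,145),box=(262,115),boxfront=(265,140),boxR=(288,118),weight=(444,168)).items(): print(n,np.round(P[v,u],3))
print(np.round(camera('wrist')['T_tool_cam'],3))
mv((.640,-.188,.20),(np.pi,0,.775))
```

```text
beaker [0.799 0.005 0.003]
rbottle [ 0.782 -0.122  0.143]
box [0.887 0.293 0.171]
boxfront [0.806 0.286 0.13 ]
boxR [0.875 0.198 0.174]
weight [ 0.709 -0.377  0.081]
[[-0.001  0.967  0.254  0.074]
 [ 1.     0.001  0.     0.002]
 [ 0.     0.254 -0.967 -0.16 ]
 [ 0.     0.     0.     1.   ]]
[ 2.328  -0.8957  0.0971] [-0.0001 -0.     -0.0876]
```

>>> play_rows(
  motion=[
    [[1, -0.39, 0, 0, 0, 0, 1], [1, -0.39, 0, 0, 0, 0, 1], [1, -0.39, 0, 0, 0, 0, 1], [1, -0.39, 0, 0, 0, 0, 1], [1, -0.39, 0, 0, 0, 0, 1], [1, -0.39, 0, 0, 0, 0, 1], [1, -0.39, 0, 0, 0, 0, 1]],
  ],
)

```text
time_s: 0.9
ee_pos: [0.3462, -0.384, 0.2244]
eef_rot: [-3.141, -0.0, 0.228]
force: [0.5, -0.1, 0.2]
grip_width: 0.0938
grip_force: 0.0
```

>>> play_rows(
  motion=[
    [[1, -0.39, 0, 0, 0, -0.0876, 1], [1, -0.39, 0, 0, 0, -0.0876, 1], [1, -0.39, 0, 0, 0, -0.0876, 1], [1, -0.39, 0, 0, 0, -0.0876, 1], [1, -0.39, 0, 0, 0, -0.0876, 1], [1, -0.39, 0, 0, 0, -0.0876, 1], [1, -0.39, 0, 0, 0, -0.0876, 1]],
  ],
)

```text
time_s: 1.6
ee_pos: [0.5674, -0.234, 0.2237]
eef_rot: [-3.141, 0.0, 0.777]
force: [-0.5, -0.2, -0.3]
grip_width: 0.094
grip_force: 0.0
```

Run:
```python
from h import *
c=shot('top','top1.png');P=cloud(c)
def blob(q,z0,z1):
    m=(abs(P[...,0]-q[0])<.07)&(abs(P[...,1]-q[1])<.07)&(P[...,2]>z0)&(P[...,2]<z1)
    a=P[m][:,:2].astype(np.float32); return len(a),cv2.minAreaRect(a),a.mean(0)
print(get_obs()['ee_pos'],get_obs()['qpos'])
print('c',blob((.64,-.188),.072,.1)); print('body',blob((.64,-.188),.05,.068)); print('lying',blob((.47,-.165),.044,.075))
mv((.640,-.188,.15),(np.pi,0,.775))
```

```text
[ 0.56633305 -0.23502428  0.22382986] [-4.52991083e-01  4.43079173e-01  1.32767883e+00 -2.45879965e-04
  1.37182711e+00  3.41953443e-01]
c (80, ((0.6397498250007629, -0.18729618191719055), (0.03162463754415512, 0.03785388171672821), 44.862300872802734), array([ 0.6394769 , -0.18695088], dtype=float32))
body (114, ((0.64000004529953, -0.18764451146125793), (0.05374200642108917, 0.05402873083949089), 42.83834457397461), array([ 0.6366812 , -0.18583578], dtype=float32))
lying (123, ((0.4721803069114685, -0.15061995387077332), (0.04118915647268295, 0.05386751890182495), 80.0450210571289), array([ 0.47609034, -0.14677009], dtype=float32))
[0.3422 0.0724 0.2951] [-0.0001  0.0001  0.0001]
```

View pics/top1.png

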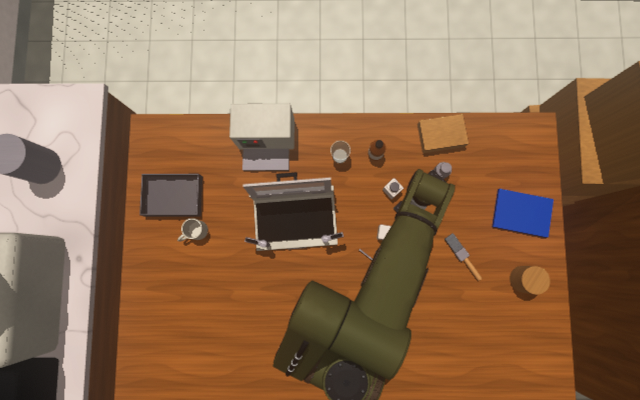

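No third bottle shows where the arm used to be. The standing one hasn't moved, at about (393,188). I'll go over it and descend.

>>> play_rows(
  motion=[
    [[0.342, 0.072, 0.295, 0, 0, 0, 1], [0.342, 0.072, 0.295, 0, 0, 0, 1], [0.342, 0.072, 0.295, 0, 0, 0, 1], [0.342, 0.072, 0.5, 0, 0, 0, 1], [0.342, 0.072, 0.715, 0, 0, 0, 1], [0.342, 0.072, 0.715, 0, 0, 0, 1], [0.342, 0.072, 0.715, 0, 0, 0, 1]],
  ],
)

```text
time_s: 2.35
ee_pos: [0.6396, -0.1891, 0.0465]
eef_rot: [-3.141, 0.0, 0.774]
force: [0.5, 0.4, 0.4]
grip_width: 0.0944
grip_force: 0.0
```

>>> play_rows(
  motion=[
    [[0, 0, 0, 0, 0, 0, -1], [0, 0, 0, 0, 0, 0, -1], [0, 0, 0, 0, 0, 0, -1], [0, 0, 0, 0, 0, 0, -1], [0, 0, 0, 0, 0, 0, -1], [0, 0, 0, 0, 0, 0, -1], [0, 0, 0, 0, 0, 0, -1], [0, 0, 0, 0, 0, 0, -1]],
  ],
  grip_force=25,
)

```text
time_s: 3.15
ee_pos: [0.6406, -0.1878, 0.0463]
eef_rot: [3.141, -0.001, 0.775]
force: [1.3, -0.8, 6.0]
grip_width: 0.0537
grip_force: 25.0
```

Run:
```python
from h import *
print(tool()[:3,3],get_obs()['qpos'],get_obs()['grip_width'])
yaw=.0763;S=np.array([[np.cos(yaw),-np.sin(yaw)],[np.sin(yaw),np.cos(yaw)]])
o=np.array([.5223,.1838])
for q in [(0,.055),(0,-.055)]: print(o+S@np.array(q))
p=o+S@np.array([0,.055])
mv((*p,.09),(np.pi,0,.0763+np.pi))
mv((.48,-.05,.10),(np.pi,0,.775))
```

```text
[ 0.64058615 -0.18777685  0.04627637] [-3.40004954e-01  7.36220269e-01  1.30062330e+00  1.34058503e-05
  1.10358201e+00  4.55619604e-01] 0.05370565461801316
[0.51810757 0.23863998]
[0.52649243 0.12896002]
[ 0.8438 -1.561  -0.1761] [ 2.000e-04  2.000e-04 -3.888e-01]
[-0.073  -0.843  -0.2158] [ 0.0002 -0.0001  0.    ]
```

>>> play_rows(
  motion=[
    [[0, 0, -0.22, 0, 0, 0, -1], [0, 0, -0.22, 0, 0, 0, -1], [0.187, -0.534, -0.22, 0, 0, -0.19, -1], [0.187, -0.534, -0.22, 0, 0, -0.19, -1], [0.187, -0.534, -0.22, 0, 0, -0.19, -1], [0.187, -0.534, -0.22, 0, 0, -0.19, -1], [0.187, -0.534, -0.22, 0, 0, -0.19, -1], [0.187, -0.534, -0.22, 0, 0, -0.19, -1], [0.187, -0.534, -0.22, 0, 0, -0.19, -1], [0.187, -0.534, -0.22, 0, 0, -0.19, -1]],
  ],
)

```text
time_s: 4.15
ee_pos: [0.5798, -0.0594, 0.1]
eef_rot: [-3.141, -0.001, 1.975]
force: [0.2, 0.5, -2.0]
grip_width: 0.0537
grip_force: 25.0
```

Run:
```python
from h import *
print(tool()[:3,3],get_obs()['qpos'],get_obs()['grip_width'],get_obs()['force'])
mv((.54,-.03,.10),(np.pi,0,.0763+np.pi))
```

```text
[ 0.57975429 -0.05936394  0.10004684] [-1.64911219e-01  4.99628656e-01  1.54836656e+00  7.45444236e-05
  1.09487826e+00 -5.69481228e-01] 0.05365950377959086 [ 0.21344355  0.54194088 -1.96037971]
[ 0.1706 -0.1     0.0004] [-1.000e-04 -2.000e-04 -1.978e-01]
```

>>> play_rows(
  motion=[
    [[0.17, -0.1, 0, 0, 0, -0.198, -1], [0.17, -0.1, 0, 0, 0, -0.198, -1], [0.17, -0.1, 0, 0, 0, -0.198, -1], [0.17, -0.1, 0, 0, 0, -0.198, -1], [0.17, -0.1, 0, 0, 0, -0.198, -1], [0.17, -0.1, 0, 0, 0, -0.198, -1], [0.17, -0.1, 0, 0, 0, -0.198, -1], [0.17, -0.1, 0, 0, 0, -0.198, -1], [0.17, -0.1, 0, 0, 0, -0.198, -1]],
  ],
)

```text
time_s: 5.05
ee_pos: [0.5402, -0.0299, 0.1001]
eef_rot: [3.141, -0.001, -3.064]
force: [-0.4, -0.3, -1.8]
grip_width: 0.0539
grip_force: 25.0
```

Run:
```python
from h import *
print(tool()[:3,3],get_obs()['qpos'],get_obs()['grip_width'],get_obs()['force'])
mv((.518,.2386,.10),(np.pi,0,.0763+np.pi))
```

```text
[ 0.54023517 -0.02993954  0.10010658] [-1.23093970e-01  4.16832725e-01  1.67257626e+00  8.63290130e-05
  1.05339504e+00 -1.77115815e+00] 0.05386446509100595 [-0.43848782 -0.25172589 -1.7947202 ]
[5.8000e-03 1.0778e+00 8.0000e-04] [ 0.     -0.0002  0.0001]
```

>>> play_rows(
  motion=[
    [[0, 1, 0, 0, 0, 0, -1], [0, 1, 0, 0, 0, 0, -1], [0, 1, 0, 0, 0, 0, -1], [0, 1, 0, 0, 0, 0, -1], [0, 1, 0, 0, 0, 0, -1], [0, 1, 0, 0, 0, 0, -1], [0, 1, 0, 0, 0, 0, -1]],
  ],
)

```text
time_s: 5.75
ee_pos: [0.5221, 0.22, 0.1]
eef_rot: [-3.141, -0.001, -3.068]
force: [-0.1, -0.3, -1.6]
grip_width: 0.0538
grip_force: 25.0
```

>>> play_rows(
  motion=[
    [[0.006, 0.078, 0, 0, 0, 0, -1], [0.006, 0.078, 0, 0, 0, 0, -1], [0.006, 0.078, 0.05, 0, 0, 0, -1], [0.006, 0.078, 0.09, 0, 0, 0, -1], [0.006, 0.078, 0.094, 0, 0, 0, -1], [0.006, 0.078, 0.094, 0, 0, 0, -1], [0.006, 0.078, 0.094, 0, 0, 0, -1]],
  ],
)

```text
time_s: 6.45
ee_pos: [0.5198, 0.2381, 0.0767]
eef_rot: [-3.141, -0.001, -3.071]
force: [-0.7, -0.5, -1.4]
grip_width: 0.0538
grip_force: 25.0
```

>>> play_rows(
  motion=[
    [[0, 0, 0.005, 0, 0, 0, -1], [0, 0, 0.005, 0, 0, 0, -1], [0, 0, 0.005, 0, 0, 0, 1], [0, 0, 0.005, 0, 0, 0, 1], [0, 0, 0.005, 0, 0, 0, 1], [0, 0, 0.005, 0, 0, 0, 1], [0, 0, -0.25, 0, 0, 0, 1], [0, 0, -0.6, 0, 0, 0, 1], [0, 0, -0.6, 0, 0, 0, 1], [0, 0, -0.6, 0, 0, 0, 1]],
  ],
)

```text
time_s: 7.45
ee_pos: [0.5217, 0.2394, 0.2343]
eef_rot: [3.138, 0.01, -3.07]
force: [0.2, -0.3, -0.4]
grip_width: 0.0942
grip_force: 0.0
```

```bash
cat > ik.py <<'E'
import numpy as np
from scipy.optimize import least_squares
from scipy.spatial.transform import Rotation as R
# samples q(6), pos
D=[([-1.413,.3,1.5215,0,1.321,-.067],[.123,-.536,.224]),
([-.45299,.44308,1.32768,-.00025,1.37183,.34195],[.56633,-.23502,.22383]),
([-.34,.73622,1.30062,0,1.10358,.45562],[.64058,-.18777,.04628]),
([-.16491,.49963,1.54837,0,1.09488,-.56948],[.57975,-.05936,.10005]),
([-.12309,.41683,1.67258,0,1.0534,-1.77116],[.54024,-.02994,.10011])]
def fk(q,p):
    a,h,L2,L3,e,t,y0=p
    Ry=lambda x:R.from_euler('y',x).as_matrix();Rz=lambda x:R.from_euler('z',x).as_matrix()
    A=Rz(q[0]);x=A@np.array([a,y0,h]);A=A@Ry(q[1]);x=x+A@np.array([0,0,L2]);A=A@Ry(q[2]);x=x+A@np.array([e,0,L3])
    A=A@Rz(q[3])@Ry(q[4])@Rz(q[5])@Rz(np.pi/2); return x+A@np.array([0,0,t]),A
E
python3 - <<'E'
from h import *
from ik import *
f=lambda p:np.concatenate([fk(q,p)[0]-x for q,x in D]+[1e-4*(p-np.array([.15,.45,.5,.5,0,.25,0]))])
s=least_squares(f,[.15,.45,.5,.5,0,.25,0]);print(s.x,np.abs(s.fun).max())
E
```

```text
[0.0005057  0.29049416 0.42349997 0.44741189 0.04097514 0.32031126
 0.03674068] 0.0005032052049101232
```

```bash
cat >> ik.py <<'E'
P0=np.array([.0005,.2905,.4235,.4474,.041,.3203,.0367])
LO=np.array([-3.03,-.79,.23,-1.04,0,-2.55]);HI=np.array([3.03,2.21,2.52,4.18,3.07,2.55])
def ik(pos,Rm,p):
    best=None
    for q4 in(-.5,.8,2.4,3.6):
        for q6 in(-1.5,0,1.5):
            q0=np.array([np.arctan2(pos[1],pos[0]),.5,1.5,q4,1.1,q6])
            def f(q):
                x,A=fk(q,p);return np.concatenate([(x-pos)*5,(A-Rm).ravel()])
            s=least_squares(f,q0,bounds=(LO,HI))
            if best is None or s.cost<best.cost-1e-9 or (s.cost<1e-8 and abs(s.x[3])<abs(best.x[3])-.01): best=s
    return best.x,best.cost
E
python3 - <<'E'
from h import *
from ik import *
d=np.array([-.175,-.985,0]);d/=np.linalg.norm(d);z=np.array([0,0,1.]);c=np.cross(d,z)
pos=np.array([.4715,-.160,.03])
for dt in(0,-.08):
  p=P0.copy();p[5]+=dt;p[1]+=dt
  for a in(60,45,30,0,-45,-60):
    for sg in(1,-1):
      t=-z*np.cos(np.radians(a))-d*np.sin(np.radians(a));y=sg*c;x=np.cross(y,t)
      q,cost=ik(pos+(0,0,0 if a>=0 else .02),np.stack([x,y,t],1),p);print(dt,a,sg,np.round(q,2),'%.1e'%cost)
E
```

```text
0 60 1 [-0.86  0.91  1.5   0.74  1.56  2.12] 6.5e-20
0 60 -1 [-0.86  0.91  1.5   0.74  1.56 -1.02] 1.0e-31
0 45 1 [-0.79  0.75  1.61  0.63  1.36  2.21] 6.6e-18
0 45 -1 [-0.79  0.75  1.61  0.63  1.36 -0.94] 1.1e-18
0 30 1 [-0.69  0.6   1.71  0.5   1.16  2.35] 3.0e-20
0 30 -1 [-0.69  0.6   1.71  0.5   1.16 -0.79] 3.3e-19
0 0 1 [-0.53  0.43  1.89  0.21  0.81  2.55] 3.5e-02
0 0 -1 [-0.4   0.45  1.83  0.    0.86 -0.23] 7.3e-24
0 -45 1 [ 0.05  0.61  1.79 -0.86  1.14 -2.37] 6.4e-19
0 -45 -1 [ 0.05  0.61  1.79 -0.86  1.14  0.77] 2.3e-23
0 -60 1 [ 0.15  0.77  1.73 -1.01  1.33 -2.19] 8.5e-20
0 -60 -1 [ 0.15  0.77  1.73 -1.01  1.33  0.95] 1.7e-24
-0.08 60 1 [-0.76  0.78  1.63  0.81  1.52  2.16] 2.7e-19
-0.08 60 -1 [-0.76  0.78  1.63  0.81  1.52 -0.98] 5.7e-19
-0.08 45 1 [-0.7   0.66  1.69  0.68  1.32  2.25] 2.1e-16
-0.08 45 -1 [-0.7   0.66  1.69  0.68  1.32 -0.89] 4.3e-20
-0.08 30 1 [-0.62  0.56  1.75  0.52  1.13  2.4 ] 9.2e-17
-0.08 30 -1 [-0.62  0.56  1.75  0.52  1.13 -0.74] 1.6e-22
-0.08 0 1 [-0.51  0.43  1.88  0.22  0.81  2.55] 4.1e-02
-0.08 0 -1 [-0.4   0.45  1.83  0.    0.86 -0.23] 6.3e-26
-0.08 -45 1 [-0.06  0.55  1.83 -0.91  1.1  -2.45] 1.2e-21
-0.08 -45 -1 [-0.06  0.55  1.83 -0.91  1.1   0.69] 2.7e-29
-0.08 -60 1 [ 0.02  0.66  1.78 -1.04  1.29 -2.3 ] 2.2e-03
-0.08 -60 -1 [ 0.02  0.66  1.78 -1.04  1.29  0.84] 2.2e-03
```

Run:
```python
from h import *
c=shot('top');P=cloud(c)
m=(abs(P[...,0]-.47)<.08)&(abs(P[...,1]+.17)<.08)&(P[...,2]>.02)&(P[...,2]<.075)
q=P[m];print(len(q),cv2.minAreaRect(q[:,:2].astype(np.float32)))
b=q[q[:,2]>.049];print('top face',len(b),cv2.minAreaRect(b[:,:2].astype(np.float32)),np.median(b[:,2]))
k=q[(q[:,2]<.047)];print('low',k[:,:2].mean(0),k.min(0),k.max(0))
f=c['frame'][160:270,230:430,::-1]
s=shot('side')['frame'][100:300,200:400,::-1]
cv2.imwrite('pics/t2.png',np.hstack([cv2.resize(f,(400,220)),cv2.resize(s,(400,400))[:220]*0+cv2.resize(s[60:170],(400,220))]))
```

```text
312 ((0.48165163397789, -0.19119839370250702), (0.07525550574064255, 0.14076219499111176), 22.549060821533203)
top face 212 ((0.4700263738632202, -0.1639133095741272), (0.06910479068756104, 0.05369804799556732), 81.4144287109375) 0.0540489272972271
low [ 0.46585132 -0.18557735] [ 0.44007823 -0.24176966  0.02078847] [ 0.54339213 -0.12767863  0.04693596]
```

View pics/t2.png

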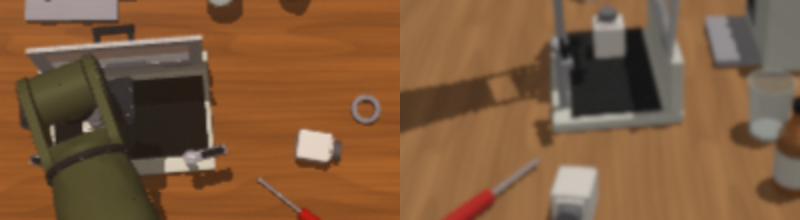

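Bottle c stands upright on the platform, at the platform's left in the side crop (608,35). The lying bottle hasn't moved.

Run:
```python
from h import *
mv((.47,.02,.26),(np.pi,0,2.3))
```

```text
[ 0.2622 -0.8583 -0.1288] [0.0002 0.0003 0.1453]
```

>>> play_rows(
  motion=[
    [[0, -0.1, -0.13, 0, 0, 0, 1], [0.26, -0.86, -0.13, 0, 0, 0.145, 1], [0.26, -0.86, -0.13, 0, 0, 0.145, 1], [0.26, -0.86, -0.13, 0, 0, 0.145, 1], [0.26, -0.86, -0.13, 0, 0, 0.145, 1], [0.26, -0.86, -0.13, 0, 0, 0.145, 1], [0.26, -0.86, -0.13, 0, 0, 0.145, 1], [0.26, -0.86, -0.13, 0, 0, 0.145, 1]],
  ],
)

```text
time_s: 8.35
ee_pos: [0.47, 0.0192, 0.2583]
eef_rot: [-3.14, -0.002, 2.298]
force: [-0.1, 0.0, 0.7]
grip_width: 0.094
grip_force: 0.0
```

```bash
cat >> h.py <<'E'
def tilt(d,a,sg=-1):
    # tool down tilted by a deg toward cap direction d ; returns rpy
    d=np.array([*d,0.]);d/=np.linalg.norm(d);z=np.array([0,0,1.]);c=np.cross(d,z);a=np.radians(a)
    t=-z*np.cos(a)-d*np.sin(a);y=sg*c;x=np.cross(y,t)
    return R.from_matrix(np.stack([x,y,t],1)).as_euler('xyz'),t
E
python3 - <<'E'
from h import *
d=(-.175,-.985)
e,t=tilt(d,45);g=np.array([.4715,-.1604,.03])
print(e,g-.13*t)
mv(g-.13*t+(0,-.0,.03),e)
E
```

```text
[ 3.14159265 -0.78539816  1.39496605] [ 0.45542015 -0.25090657  0.12192388]
[-0.7687 -0.7614  0.4254] [-0.0567  0.1161  0.136 ]
```

>>> play_rows(
  motion=[
    [[-0.769, -0.761, 0.1, -0.0567, 0.1161, 0.136, 1], [-0.769, -0.761, 0.2, -0.0567, 0.1161, 0.136, 1], [-0.769, -0.761, 0.425, -0.0567, 0.1161, 0.136, 1], [-0.769, -0.761, 0.425, -0.0567, 0.1161, 0.136, 1], [-0.769, -0.761, 0.425, -0.0567, 0.1161, 0.136, 1], [-0.769, -0.761, 0.425, -0.0567, 0.1161, 0.136, 1], [-0.769, -0.761, 0.425, -0.0567, 0.1161, 0.136, 1], [-0.769, -0.761, 0.425, -0.0567, 0.1161, 0.136, 1], [-0.769, -0.761, 0.425, -0.0567, 0.1161, 0.136, 1]],
  ],
)

```text
time_s: 9.25
ee_pos: [0.4562, -0.2508, 0.151]
eef_rot: [-3.142, -0.79, 1.398]
force: [-0.4, 0.5, -0.7]
grip_width: 0.0942
grip_force: 0.0
```

Run:
```python
from h import *
from ik import *
d=(-.175,-.985)
e,t=tilt(d,45);g=np.array([.4715,-.1604,.03])
o=get_obs();print(o['qpos'],o['ee_pos'],o['eef_rot'],e)
Dd=D+[(o['qpos'],o['ee_pos'])]
f=lambda p:np.concatenate([fk(q,p)[0]-x for q,x in Dd])
s=least_squares(f,P0);print(s.x,np.abs(s.fun).max())
mv(g-.13*t,e);mv(g,e)
c=shot('wrist','w1.png');P=cloud(c)
m=(abs(P[...,0]-.47)<.08)&(abs(P[...,1]+.17)<.08)&(P[...,2]>.045)&(P[...,2]<.065)
print(m.sum(),cv2.minAreaRect(P[m][:,:2].astype(np.float32)),np.median(P[m][:,2]))
```

```text
[-0.84797223  0.56872798  1.50223073  0.58881315  1.62262007 -0.81461226] [ 0.45616329 -0.25083905  0.15099983] [-3.14155269 -0.78990657  1.39753706] [ 3.14159265 -0.78539816  1.39496605]
[4.23422568e-04 2.21501609e-01 4.23834395e-01 4.47340212e-01
 4.11287064e-02 2.51491766e-01 3.67276651e-02] 0.0005205470757052855
[-0.0832 -0.0029  0.0813] [-0.0003 -0.0007  0.0003]
[-0.0855 -0.0019  0.6013] [-0.0003 -0.0007  0.0003]
3877 ((0.4717807471752167, -0.17627522349357605), (0.08262534439563751, 0.05402717366814613), 80.60525512695312) 0.0534416506567304
```

View pics/w1.png

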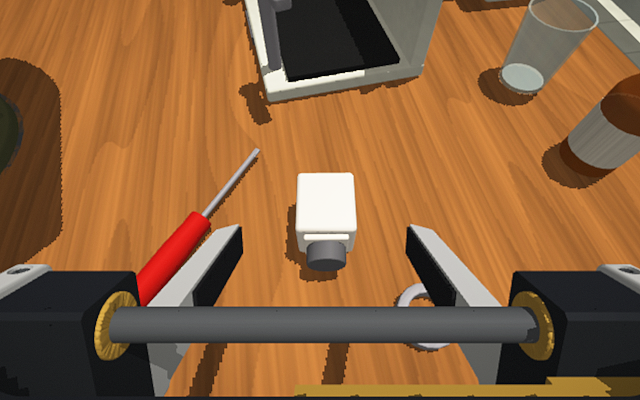

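The wrist view shows the lying bottle at (325,215), centred between the jaws with its cap toward the camera. The ring and screwdriver are clear of the fingers. I'll approach along the tool axis.

>>> play_rows(
  motion=[
    [[-0.084, 0, 0.08, 0, 0, 0, 1], [-0.085, 0, 0.25, 0, 0, 0, 1], [-0.085, 0, 0.4, 0, 0, 0, 1], [-0.085, 0, 0.5, 0, 0, 0, 1], [-0.085, 0, 0.59, 0, 0, 0, 1], [-0.085, 0, 0.6, 0, 0, 0, 1], [-0.085, 0, 0.6, 0, 0, 0, 1]],
  ],
)

```text
time_s: 10.0
ee_pos: [0.4734, -0.1605, 0.0328]
eef_rot: [3.136, -0.784, 1.407]
force: [-0.1, -0.1, 0.3]
grip_width: 0.0942
grip_force: 0.0
```

>>> play_rows(
  motion=[
    [[0, 0, 0, 0, 0, 0, -1], [0, 0, 0, 0, 0, 0, -1], [0, 0, 0, 0, 0, 0, -1], [0, 0, 0, 0, 0, 0, -1], [0, 0, 0, 0, 0, 0, -1], [0, 0, 0, 0, 0, 0, -1], [0, 0, 0, 0, 0, 0, -1]],
  ],
  grip_force=30,
)

```text
time_s: 10.7
ee_pos: [0.4731, -0.1611, 0.0324]
eef_rot: [3.138, -0.786, 1.401]
force: [-1.8, -0.9, 1.7]
grip_width: 0.0539
grip_force: 30.0
```

Run:
```python
from h import *
import ik
p=np.array([4.23e-4,.2215,.42383,.44734,.04113,.2515,.03673])
o=get_obs();print(o['ee_pos'],o['eef_rot'],o['grip_width'],o['qpos'])
d0=np.array([-.175,-.985])
for yaw in(0,30,60,80,100):
    r=np.radians(yaw);d=np.array([[np.cos(r),-np.sin(r)],[np.sin(r),np.cos(r)]])@d0
    e,t=tilt(d,-45)
    for pos in((.45,-.19,.09),):
        q,c=ik.ik(np.array(pos),R.from_euler('xyz',e).as_matrix(),p);print(yaw,np.round(d,2),np.round(q,2),'%.0e'%c)
        mv(pos,e)
```

```text
[ 0.47305364 -0.16105078  0.03244769] [ 3.13847365 -0.78558706  1.40067724] 0.053852257454577 [-0.71620349  0.67154891  1.67631099  0.67330709  1.33281255 -0.89412572]
0 [-0.18 -0.98] [-0.11  0.44  1.88 -0.91  1.1   0.62] 3e-29
[ 0.0711 -0.0705 -0.2547] [ 0.0004 -0.25    0.0006]
30 [ 0.34 -0.94] [-0.17  0.26  2.08 -1.04  0.74  0.28] 8e-03
[ 0.0711 -0.0705 -0.2547] [ 0.0004 -0.2438 -0.0917]
60 [ 0.77 -0.64] [-0.37  0.17  2.31  4.18  0.25  0.78] 1e-03
[ 0.0711 -0.0705 -0.2547] [ 0.0004 -0.2248 -0.1829]
80 [ 0.94 -0.34] [-0.55  0.14  2.32  2.17  0.17  2.4 ] 2e-22
[ 0.0711 -0.0705 -0.2547] [ 0.0003 -0.2048 -0.2424]
100 [ 1. -0.] [-0.72  0.19  2.29  1.61  0.49  2.55] 1e-03
[ 0.0711 -0.0705 -0.2547] [ 3.000e-04 -1.785e-01 -3.002e-01]
```

Run:
```python
from h import *
import ik
p=np.array([4.23e-4,.2215,.42383,.44734,.04113,.2515,.03673])
d0=np.array([-.175,-.985])
for yaw in(-25,-10,0):
    r=np.radians(yaw);d=np.array([[np.cos(r),-np.sin(r)],[np.sin(r),np.cos(r)]])@d0
    e,t=tilt(d,-45)
    for pos in((.45,-.26,.09),(.45,-.26,.035),(.48,-.24,.035)):
        q,c=ik.ik(np.array(pos),R.from_euler('xyz',e).as_matrix(),p);print(yaw,np.round(d,2),np.round(q,2),'%.0e'%c)
        mv(pos,e)
```

```text
-25 [-0.57 -0.82] [-0.27  0.59  1.65 -0.76  1.32  0.7 ] 7e-18
[-0.124  -0.0225 -0.4497] [ 0.0004 -0.2457  0.0776]
-25 [-0.57 -0.82] [-0.27  0.68  1.65 -0.78  1.25  0.77] 9e-31
[-0.2796 -0.023  -0.2942] [ 0.0004 -0.2457  0.0776]
-25 [-0.57 -0.82] [-0.22  0.72  1.57 -0.75  1.3   0.77] 3e-31
[-0.2095  0.0815 -0.2238] [ 0.0004 -0.2457  0.0776]
-10 [-0.34 -0.94] [-0.25  0.51  1.78 -0.88  1.15  0.6 ] 8e-31
[-0.124  -0.0225 -0.4497] [ 0.0004 -0.2493  0.0315]
-10 [-0.34 -0.94] [-0.25  0.61  1.78 -0.92  1.08  0.7 ] 3e-27
[-0.2796 -0.023  -0.2942] [ 0.0004 -0.2493  0.0315]
-10 [-0.34 -0.94] [-0.2   0.65  1.7  -0.88  1.13  0.69] 2e-29
[-0.2095  0.0815 -0.2238] [ 0.0004 -0.2493  0.0315]
0 [-0.18 -0.98] [-0.25  0.46  1.86 -0.97  1.03  0.54] 6e-30
[-0.124  -0.0225 -0.4497] [ 0.0004 -0.25    0.0006]
0 [-0.18 -0.98] [-0.25  0.57  1.87 -1.03  0.96  0.66] 2e-15
[-0.2796 -0.023  -0.2942] [ 0.0004 -0.25    0.0006]
0 [-0.18 -0.98] [-0.2   0.61  1.79 -0.99  1.01  0.65] 6e-25
[-0.2095  0.0815 -0.2238] [ 0.0004 -0.25    0.0006]
```

>>> play_rows(
  motion=[
    [[-0.124, -0.022, -0.45, 0, 0, 0, -1], [-0.124, -0.022, -0.45, 0, 0, 0, -1], [-0.124, -0.022, -0.45, 0, 0, 0, -1], [-0.124, -0.022, -0.45, 0, -0.2457, 0.0776, -1], [-0.124, -0.022, -0.45, 0, -0.2457, 0.0776, -1], [-0.124, -0.022, -0.45, 0, -0.2457, 0.0776, -1], [-0.124, -0.022, -0.45, 0, -0.2457, 0.0776, -1], [-0.124, -0.022, -0.45, 0, -0.2457, 0.0776, -1], [-0.124, -0.022, -0.45, 0, -0.2457, 0.0776, -1], [-0.124, -0.022, -0.45, 0, -0.2457, 0.0776, -1]],
  ],
)

```text
time_s: 11.7
ee_pos: [0.4505, -0.26, 0.0907]
eef_rot: [-3.062, 0.24, 1.124]
force: [-0.7, -0.3, -1.6]
grip_width: 0.0539
grip_force: 30.0
```

Run:
```python
from h import *
o=get_obs();print(o['ee_pos'],o['eef_rot'],o['grip_width'],o['qpos'],o['force'])
r=np.radians(-25);d=np.array([[np.cos(r),-np.sin(r)],[np.sin(r),np.cos(r)]])@np.array([-.175,-.985])
e,t=tilt(d,-45);print(d,e);mv((.45,-.26,.09),e)
```

```text
[ 0.45047953 -0.26001842  0.09073119] [-3.06176053  0.24000375  1.12432985] 0.053921611053995386 [-0.47804545  0.4368301   1.69070458 -0.27138694  1.10367227  0.11175129] [-0.7266194  -0.2807387  -1.63518002]
[-0.57488285 -0.81875497] [-3.14159265  0.78539816  0.95863374]
[-0.     -0.0015  0.0032] [ 0.0007 -0.0856  0.0267]
```

>>> play_rows(
  motion=[
    [[0, 0, 0, 0, -0.0856, 0.0267, -1], [0, 0, 0, 0, -0.0856, 0.0267, -1], [0, 0, 0, 0, -0.0856, 0.0267, -1], [0, 0, 0, 0, -0.0856, 0.0267, -1], [0, 0, 0, 0, -0.0856, 0.0267, -1], [0, 0, 0, 0, -0.0856, 0.0267, -1]],
  ],
)

```text
time_s: 12.3
ee_pos: [0.4502, -0.2597, 0.0895]
eef_rot: [-3.139, 0.777, 0.965]
force: [-0.1, 0.3, -0.6]
grip_width: 0.0538
grip_force: 30.0
```

Run:
```python
from h import *
o=get_obs();print(o['ee_pos'],o['eef_rot'],o['grip_width'],o['qpos'],o['force'])
mv((.45,-.26,.036))
c=shot('side','s3.png');cv2.imwrite('pics/s3c.png',cv2.resize(c['frame'][180:360,180:440,::-1],(780,540)))
P=cloud(c);
m=(abs(P[...,0]-.45)<.05)&(abs(P[...,1]+.26)<.05)&(P[...,2]>.02)&(P[...,2]<.16);print(P[m].min(0),P[m].max(0))
```

```text
[ 0.45018066 -0.2596901   0.08950503] [-3.13875923  0.77700844  0.96485612] 0.053832428081669784 [-0.27083437  0.5824864   1.64783573 -0.75236325  1.31548183  0.68870473] [-0.08449711  0.28104076 -0.62890178]
[0.149  0.0005 0.1536] [0. 0. 0.]
[ 0.41085612 -0.30316658  0.06184732] [ 0.49999796 -0.21009981  0.15105418]
```

View pics/s3c.png

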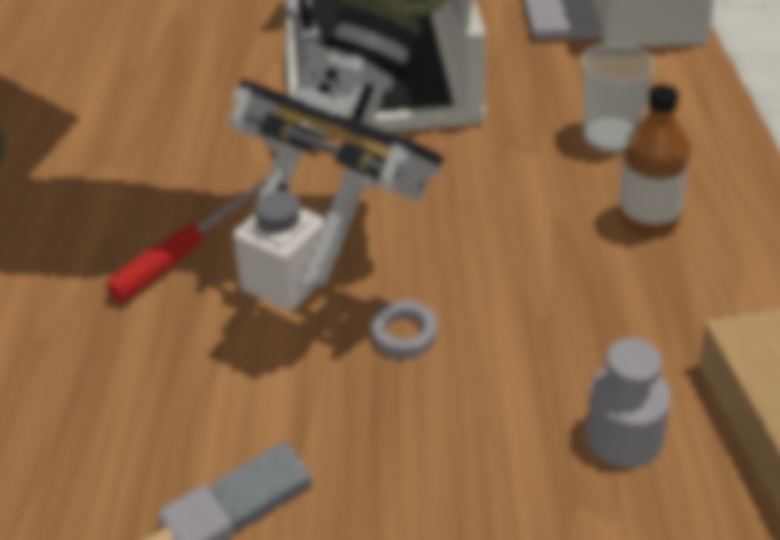

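The side crop shows the bottle held upright at (280,250), clear of the ring and screwdriver. Lower it to the bench.

>>> play_rows(
  motion=[
    [[0.1, 0, 0.1, 0, 0, 0, -1], [0.14, 0, 0.145, 0, 0, 0, -1], [0.15, 0, 0.155, 0, 0, 0, -1], [0.158, 0, 0.162, 0, 0, 0, -1], [0.158, 0, 0.162, 0, 0, 0, -1], [0.158, 0, 0.162, 0, 0, 0, -1]],
  ],
)

```text
time_s: 12.95
ee_pos: [0.4503, -0.2604, 0.0343]
eef_rot: [3.14, 0.78, 0.961]
force: [-0.2, -0.9, -1.4]
grip_width: 0.0542
grip_force: 30.0
```

>>> play_rows(
  motion=[
    [[0.005, 0, 0.005, 0, 0, 0, -1], [0.009, 0, 0.009, 0, 0, 0, -1], [0.009, 0, 0.009, 0, 0, 0, -1]],
  ],
)

```text
time_s: 13.25
ee_pos: [0.4499, -0.2602, 0.0302]
eef_rot: [-3.141, 0.78, 0.962]
force: [0.3, 0.3, -1.3]
grip_width: 0.054
grip_force: 30.0
```

>>> play_rows(
  motion=[
    [[0.003, 0, 0.003, 0, 0, 0, -1], [0.005, 0, 0.005, 0, 0, 0, -1], [0.005, 0, 0.005, 0, 0, 0, -1]],
  ],
)

```text
time_s: 13.55
ee_pos: [0.4499, -0.2602, 0.0285]
eef_rot: [-3.141, 0.78, 0.962]
force: [0.4, 0.7, -1.4]
grip_width: 0.0536
grip_force: 30.0
```

>>> play_rows(
  motion=[
    [[0.003, 0, 0.003, 0, 0, 0, -1], [0.006, 0, 0.006, 0, 0, 0, -1], [0.006, 0, 0.006, 0, 0, 0, -1]],
  ],
)

```text
time_s: 13.85
ee_pos: [0.4499, -0.2602, 0.028]
eef_rot: [3.141, 0.782, 0.96]
force: [-3.9, 9.4, 18.6]
grip_width: 0.054
grip_force: 30.0
```

Run:
```python
from h import *
c=shot('side','s4.png');P=cloud(c);m=(abs(P[...,0]-.45)<.05)&(abs(P[...,1]+.27)<.06)&(P[...,2]>.004)&(P[...,2]<.16)
f=c['frame'].astype(int);w=m&(f.min(2)>130);q=P[w];print(len(q),q.min(0),q.max(0))
t=q[q[:,2]>q[:,2].max()-.006];print('top',t.mean(0),len(t))
cap=m&(P[...,2]>.072);print('cap',P[cap].mean(0),P[cap].max(0))
# normals of vertical faces
k=q[q[:,2]<.05];print(np.percentile(k[:,2],[1,50,99]))
```

```text
332 [ 0.41230168 -0.29999858  0.02356247] [ 0.49216228 -0.21081943  0.08042705]
top [ 0.45482834 -0.24680732  0.07722787] 5
cap [ 0.4611929  -0.24879181  0.09354091] [ 0.49960285 -0.2100205   0.13191026]
[0.02477123 0.03804222 0.04921815]
```

Contact with the bench (18.6 N), so I'll release and back out.

>>> play_rows(
  motion=[
    [[-0.005, 0, -0.005, 0, 0, 0, -1], [-0.005, 0, -0.005, 0, 0, 0, 1], [-0.005, 0, -0.005, 0, 0, 0, 1], [-0.005, 0, -0.005, 0, 0, 0, 1], [-0.005, 0, -0.005, 0, 0, 0, 1], [0, 0, -0.2, 0, 0, 0, 1], [0, 0, -0.45, 0, 0, 0, 1], [0, 0, -0.6, 0, 0, 0, 1], [0, 0, -0.6, 0, 0, 0, 1], [0, 0, -0.6, 0, 0, 0, 1]],
  ],
)

```text
time_s: 14.9
ee_pos: [0.5105, -0.1735, 0.1329]
eef_rot: [3.141, 0.78, 0.962]
force: [0.0, -0.4, -0.9]
grip_width: 0.0939
grip_force: 0.0
```

Run:
```python
from h import *
c=shot('wrist','w5.png');P=cloud(c)
m=(abs(P[...,0]-.45)<.09)&(abs(P[...,1]+.26)<.09)
for z0,z1 in((.05,.068),(.074,.095)):
    k=m&(P[...,2]>z0)&(P[...,2]<z1);print(k.sum(),cv2.minAreaRect(P[k][:,:2].astype(np.float32)),np.median(P[k][:,2]))
s=shot('side');P=cloud(s);m=(abs(P[...,0]-.45)<.06)&(abs(P[...,1]+.26)<.06)
for z0,z1 in((.05,.068),(.074,.095)):
    k=m&(P[...,2]>z0)&(P[...,2]<z1);print(k.sum(),cv2.minAreaRect(P[k][:,:2].astype(np.float32)),np.median(P[k][:,2]))
cv2.imwrite('pics/ws5.png',np.hstack([cv2.resize(c['frame'],(400,250)),cv2.resize(s['frame'][200:325,200:400],(400,250))])[:,:,::-1])
mv((.45,-.26,.2),(np.pi,0,.96))
```

```text
1703 ((0.4492034614086151, -0.2635335922241211), (0.052411142736673355, 0.05394940450787544), 55.67850875854492) 0.06071818685115643
843 ((0.4485064148902893, -0.26494118571281433), (0.03499980270862579, 0.03474726900458336), 64.14968872070312) 0.08283773776667651
267 ((0.4461088180541992, -0.26642459630966187), (0.05446603149175644, 0.05508638918399811), 55.13178634643555) 0.06193417938146273
155 ((0.4464665949344635, -0.2668168842792511), (0.03365747630596161, 0.03502097353339195), 43.61990737915039) 0.08426854525234362
[-0.4885  0.0013  0.0997] [-0.0002  0.1243  0.0003]
```

View pics/ws5.png

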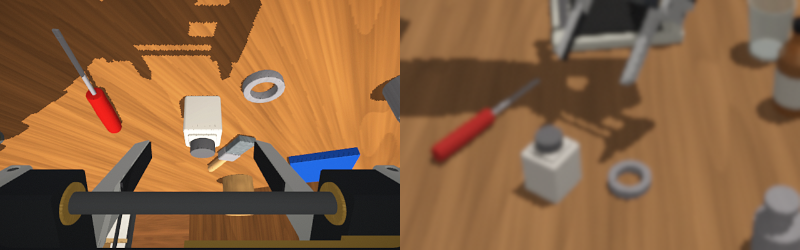

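The bottle now stands on the bench, in the right panel at (552,170). I'll regrasp it from straight above.

Run:
```python
from h import *
mv((.448,-.265,.2),(np.pi,0,2.538))
mv((.448,-.265,.2),(np.pi,0,1.8))
```

```text
[-0.5034  0.0062  0.1145] [-0.0978  0.0967 -0.2368]
[-0.5034  0.0062  0.1145] [-0.0524  0.1167 -0.1264]
```

>>> play_rows(
  motion=[
    [[-0.3, 0, -0.1, 0, 0, 0, 1], [-0.503, 0.006, 0.1145, -0.0978, 0.0967, -0.2368, 1], [-0.503, 0.006, 0.1145, -0.0978, 0.0967, -0.2368, 1], [-0.503, 0.006, 0.1145, -0.0978, 0.0967, -0.2368, 1], [-0.503, 0.006, 0.1145, -0.0978, 0.0967, -0.2368, 1], [-0.503, 0.006, 0.1145, -0.0978, 0.0967, -0.2368, 1], [-0.503, 0.006, 0.1145, -0.0978, 0.0967, -0.2368, 1], [-0.503, 0.006, 0.1145, -0.0978, 0.0967, -0.2368, 1], [-0.503, 0.006, 0.1145, -0.0978, 0.0967, -0.2368, 1], [-0.503, 0.006, 0.1145, -0.0978, 0.0967, -0.2368, 1]],
  ],
)

```text
time_s: 16.0
ee_pos: [0.4478, -0.2649, 0.2]
eef_rot: [-3.034, 0.147, 2.229]
force: [-0.4, -0.0, -0.4]
grip_width: 0.0939
grip_force: 0.0
```

Run:
```python
from h import *
print(get_obs()['eef_rot'],get_obs()['qpos'])
s=shot('side');P=cloud(s);m=(abs(P[...,0]-.45)<.06)&(abs(P[...,1]+.26)<.06)
for z0,z1 in((.05,.068),(.074,.09)):
    k=m&(P[...,2]>z0)&(P[...,2]<z1);print(k.sum(),cv2.minAreaRect(P[k][:,:2].astype(np.float32)),np.median(P[k][:,2]))
mv((.448,-.265,.15),(np.pi,0,2.538))
```

```text
[-3.03424867  0.14748062  2.22875801] [-0.53011348  0.2098448   1.70302778 -0.17044822  1.13748489 -1.11549771]
257 ((0.4460800588130951, -0.2664080560207367), (0.05456399917602539, 0.05585702136158943), 56.43381881713867) 0.06171535491979119
156 ((0.44764453172683716, -0.26624423265457153), (0.03514888510107994, 0.03388640284538269), 63.494937896728516) 0.0840820112476171
[0.0304 0.0232 0.1976] [-0.0201  0.0202 -0.0484]
```

>>> play_rows(
  motion=[
    [[0.03, 0.02, 0.19, -0.0201, 0.0202, -0.0484, 1], [0.03, 0.02, 0.19, -0.0201, 0.0202, -0.0484, 1], [0.03, 0.02, 0.19, -0.0201, 0.0202, -0.0484, 1], [0.03, 0.02, 0.19, -0.0201, 0.0202, -0.0484, 1], [0.03, 0.02, 0.19, -0.0201, 0.0202, -0.0484, 1]],
  ],
)

```text
time_s: 16.55
ee_pos: [0.448, -0.2645, 0.152]
eef_rot: [-3.135, 0.006, 2.518]
force: [-0.6, -0.6, -0.2]
grip_width: 0.094
grip_force: 0.0
```

Run:
```python
from h import *
print(tool()[:3,3])
mv((.4475,-.2655,.044),(np.pi,0,2.538))
```

```text
[ 0.44798906 -0.26451127  0.15198482]
[ 0.0017 -0.0017  0.432 ] [-0.001   0.0009 -0.0032]
```

>>> play_rows(
  motion=[
    [[0.002, 0, 0.2, 0, 0, -0.002, 1], [0.002, 0, 0.38, 0, 0, -0.002, 1], [0.002, 0, 0.43, 0, 0, -0.002, 1], [0.002, 0, 0.43, 0, 0, -0.002, 1], [0.002, 0, 0.43, 0, 0, -0.002, -1], [0.002, 0, 0.43, 0, 0, -0.002, -1], [0.002, 0, 0.43, 0, 0, -0.002, -1], [0.002, 0, 0.43, 0, 0, -0.002, -1], [0.002, 0, 0.43, 0, 0, -0.002, -1], [0.002, 0, 0.43, 0, 0, -0.002, -1]],
  ],
)

```text
time_s: 17.55
ee_pos: [0.4486, -0.265, 0.0456]
eef_rot: [-3.137, 0.007, 2.534]
force: [-1.0, 0.1, 3.8]
grip_width: 0.0539
grip_force: 30.0
```

>>> play_rows(
  motion=[
    [[0, 0, 0, 0, 0, 0, -1], [0, 0, -0.1, 0, 0, 0, -1], [0, 0, -0.22, 0, 0, 0, -1], [0, 0, -0.22, 0, 0, 0, -1]],
  ],
)

```text
time_s: 17.95
ee_pos: [0.4496, -0.2652, 0.1033]
eef_rot: [-3.137, 0.011, 2.535]
force: [-0.1, -0.7, -1.1]
grip_width: 0.0538
grip_force: 30.0
```

Run:
```python
from h import *
print(tool()[:3,3],get_obs()['eef_rot'],get_obs()['qpos'])
mv((.55,-.10,.1),(np.pi,0,3.2179))
```

```text
[ 0.44956108 -0.26523535  0.10334204] [-3.13696845  0.0112092   2.53466706] [-0.60093401  0.36858678  1.73340352 -0.00547734  1.02842769 -1.56197782]
[0.0471 0.7721 0.0093] [-0.0013  0.0015 -0.1087]
```

>>> play_rows(
  motion=[
    [[0.047, 0.772, 0, -0.0013, 0.0015, -0.1087, -1], [0.047, 0.772, 0, -0.0013, 0.0015, -0.1087, -1], [0.047, 0.772, 0, -0.0013, 0.0015, -0.1087, -1], [0.047, 0.772, 0, -0.0013, 0.0015, -0.1087, -1], [0.047, 0.772, 0, -0.0013, 0.0015, -0.1087, -1], [0.047, 0.772, 0, -0.0013, 0.0015, -0.1087, -1], [0.047, 0.772, 0, -0.0013, 0.0015, -0.1087, -1]],
  ],
)

```text
time_s: 18.65
ee_pos: [0.5482, -0.0995, 0.0985]
eef_rot: [3.138, -0.005, -3.069]
force: [-0.2, 0.5, -1.0]
grip_width: 0.0537
grip_force: 30.0
```

Run:
```python
from h import *
print(tool()[:3,3],get_obs()['eef_rot'],get_obs()['grip_width'])
s=shot('side');P=cloud(s);t=shot('top');Q=cloud(t)
for n,P in(('s',P),('t',Q)):
    m=(abs(P[...,0]-.52)<.06)&(abs(P[...,1]-.235)<.1);k=m&(P[...,2]>.1)&(P[...,2]<.12)
    if k.sum()>5: print(n,k.sum(),cv2.minAreaRect(P[k][:,:2].astype(np.float32)))
mv((.5265,.129,.1),(np.pi,0,3.2179))
```

```text
[ 0.54823768 -0.09952406  0.09850014] [ 3.13817197 -0.00532746 -3.06873593] 0.053668800316997646
t 79 ((0.5213518738746643, 0.24235564470291138), (0.04054931178689003, 0.03385784476995468), 6.0500030517578125)
[ 0.0205  0.9197 -0.0013] [ 0.0005 -0.0007 -0.0006]
```

>>> play_rows(
  motion=[
    [[0.02, 0.92, 0, 0, 0, 0, -1], [0.02, 0.92, 0, 0, 0, 0, -1], [0.02, 0.92, 0, 0, 0, 0, -1], [0.02, 0.92, 0, 0, 0, 0, -1], [0.02, 0.92, 0, 0, 0, 0, -1], [0.02, 0.92, 0, 0, 0, 0, -1], [0.02, 0.92, 0.05, 0, 0, 0, -1], [0.02, 0.92, 0.082, 0, 0, 0, -1], [0.02, 0.92, 0.084, 0, 0, 0, -1], [0.02, 0.92, 0.084, 0, 0, 0, -1]],
  ],
)

```text
time_s: 19.75
ee_pos: [0.5262, 0.1288, 0.0785]
eef_rot: [3.139, -0.005, -3.067]
force: [-0.0, -0.7, -1.5]
grip_width: 0.054
grip_force: 30.0
```

Run:
```python
from h import *
o=get_obs();print(o['ee_pos'],o['eef_rot'],o['grip_width'],o['force'])
```

```text
[0.52623413 0.12883007 0.07852438] [ 3.13854598 -0.00508778 -3.0673311 ] 0.05402390612516594 [-0.04893497 -0.67108046 -1.54105946]
```

>>> play_rows(
  motion=[
    [[0, 0, 0.006, 0, 0, 0, -1], [0, 0, 0.008, 0, 0, 0, -1], [0, 0, 0.008, 0, 0, 0, -1]],
  ],
)

```text
time_s: 20.05
ee_pos: [0.5263, 0.1297, 0.0771]
eef_rot: [3.138, -0.004, -3.066]
force: [-0.6, -1.2, -0.6]
grip_width: 0.0538
grip_force: 30.0
```

>>> play_rows(
  motion=[
    [[0, 0, 0.004, 0, 0, 0, -1], [0, 0, 0.004, 0, 0, 0, 1], [0, 0, 0.004, 0, 0, 0, 1], [0, 0, 0.004, 0, 0, 0, 1], [0, 0, 0.004, 0, 0, 0, 1], [0, 0, -0.2, 0, 0, 0, 1], [0, 0, -0.4, 0, 0, 0, 1], [0, 0, -0.6, 0, 0, 0, 1], [0, 0, -0.8, 0, 0, 0, 1], [0, 0, -0.8, 0, 0, 0, 1]],
  ],
)

```text
time_s: 21.05
ee_pos: [0.5286, 0.1296, 0.2839]
eef_rot: [3.137, 0.007, -3.066]
force: [-0.6, 0.3, -0.3]
grip_width: 0.0941
grip_force: 0.0
```

Run:
```python
from h import *
o=get_obs();print(o['ee_pos'],o['qpos'])
c=shot('wrist');P=cloud(c)
for cy in(.129,.24):
    m=(abs(P[...,0]-.523)<.05)&(abs(P[...,1]-cy)<.05)
    for z0,z1 in((.085,.096),(.106,.12)):
        k=m&(P[...,2]>z0)&(P[...,2]<z1)
        if k.sum()>5: print(k.sum(),cv2.minAreaRect(P[k][:,:2].astype(np.float32)),np.median(P[k][:,2]))
s=shot('side');
cv2.imwrite('pics/ws6.png',np.hstack([cv2.resize(c['frame'],(400,250)),cv2.resize(s['frame'][110:235,240:440],(400,250))])[:,:,::-1])
```

```text
[0.52864535 0.12955111 0.28390045] [ 0.17139125  0.24418952  1.45369143  0.00357179  1.43684129 -1.47594363]
1252 ((0.5248662829399109, 0.12763018906116486), (0.05448675528168678, 0.05368060991168022), 4.069693565368652) 0.09101057587250777
962 ((0.5246212482452393, 0.12703269720077515), (0.035061825066804886, 0.03453832119703293), 4.480226993560791) 0.11327652675748018
1155 ((0.5225613117218018, 0.2361016869544983), (0.054168909788131714, 0.0543212927877903), 2.768299102783203) 0.09102721569718913
982 ((0.5223435163497925, 0.23575818538665771), (0.034880269318819046, 0.034726422280073166), 21.579391479492188) 0.11318007851157433
```

View pics/ws6.png

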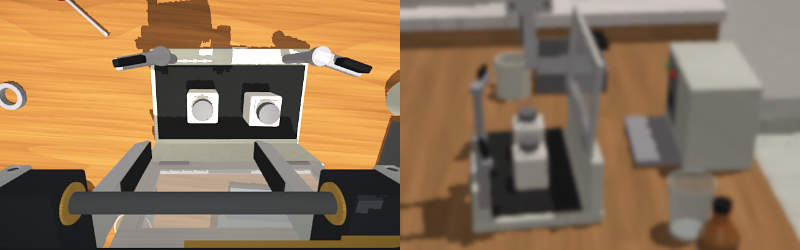

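Both bottles stand on the platform; in the wrist panel their caps are at (202,110) and (268,113). The frame still leans back and both buttons point outward. Next, the fingers go behind the frame, off to the side of the handle.

```bash
cat >> h.py <<'E'
YAW=.0763;SO=np.array([.5223,.1838])
def w(x,y,z): # shaker -> world
    c,s=np.cos(YAW),np.sin(YAW); return np.array([SO[0]+c*x-s*y,SO[1]+s*x+c*y,z])
def sh(p):
    c,s=np.cos(YAW),np.sin(YAW);d=np.array(p[:2])-SO; return np.round([c*d[0]+s*d[1],-s*d[0]+c*d[1],p[2]],4)
E
python3 - <<'E'
from h import *
import ik
p=np.array([4.23e-4,.2215,.42383,.44734,.04113,.2515,.03673])
e=(np.pi,0,np.pi+YAW)
for s in((.15,-.085,.274),(.15,-.085,.34),(-.041,-.085,.145)):
    print(w(*s),ik.ik(w(*s),R.from_euler('xyz',e).as_matrix(),p))
print(sh(tool()[:3,3]))
mv(w(.02,-.085,.34),e); mv(w(.15,-.085,.34),e)
c=dict(np.load('last_wrist.npz'));P=cloud(c)
# frame points in shaker coords
q=np.array([sh(x) for x in P[(P[...,2]>.13)&(P[...,2]<.3)&(P[...,0]>.58)]])
print(len(q),q.min(0),q.max(0))
for z in(.15,.18,.21,.24,.27):
    k=q[abs(q[:,2]-z)<.008]; 
    if len(k): print(z,len(k),np.percentile(k[:,0],[5,50,95]))
E
```

```text
[0.67834279 0.1104812  0.274     ] (array([ 1.07983702e-01,  5.99138780e-01,  9.82567616e-01,  1.79242737e-10,
        1.55988625e+00, -1.53911263e+00]), np.float64(5.80403083428876e-17))
[0.67834279 0.1104812  0.34      ] (array([ 1.07983702e-01,  5.93507386e-01,  8.44071898e-01,  7.79664456e-12,
        1.70401337e+00, -1.53911263e+00]), np.float64(8.862012171131856e-20))
[0.4878985  0.09592204 0.145     ] (array([ 1.20191217e-01,  2.67105322e-01,  1.75938430e+00, -3.31338547e-13,
        1.11510303e+00, -1.52690511e+00]), np.float64(2.4048424771622586e-25))
[ 0.0008 -0.0547  0.2777]
[-0.0764 -0.1202 -0.2498] [ 0.0005 -0.0004 -0.0001]
[-0.5964 -0.12   -0.2509] [ 0.0005 -0.0004 -0.0001]
22338 [ 0.0824 -0.1492  0.13  ] [0.1009 0.1421 0.2792]
0.15 2248 [0.087  0.0894 0.0906]
0.18 2557 [0.0902 0.0923 0.0935]
0.24 4128 [0.0961 0.0981 0.0993]
0.27 4392 [0.0976 0.0987 0.0999]
```

>>> play_rows(
  motion=[
    [[0, 0, -0.2, 0, 0, 0, -1], [-0.07, -0.12, -0.25, 0, 0, 0, -1], [-0.07, -0.12, -0.25, 0, 0, 0, -1], [-0.597, -0.12, -0.25, 0, 0, 0, -1], [-0.597, -0.12, -0.25, 0, 0, 0, -1], [-0.597, -0.12, -0.25, 0, 0, 0, -1], [-0.597, -0.12, -0.25, 0, 0, 0, -1], [-0.597, -0.12, -0.25, 0, 0, 0, -1], [-0.597, -0.12, -0.25, 0, 0, 0, -1]],
  ],
)

```text
time_s: 22.05
ee_pos: [0.6777, 0.1107, 0.3384]
eef_rot: [3.138, -0.005, -3.065]
force: [-0.1, -0.8, -0.0]
grip_width: 0.0254
grip_force: 0.0
```

Run:
```python
from h import *
e=(np.pi,0,np.pi+YAW)
o=get_obs();print(sh(tool()[:3,3]),o['eef_rot'],o['grip_width'])
mv(w(.15,-.085,.274),e);
c=shot('top');P=cloud(c);s=shot('side')
cv2.imwrite('pics/ts7.png',np.hstack([cv2.resize(c['frame'][150:275,220:420],(400,250)),cv2.resize(s['frame'][80:230,220:460],(400,250))])[:,:,::-1])
```

```text
[ 0.1493 -0.0847  0.3384] [ 3.13841999 -0.0049406  -3.06539367] 0.02544139322223933
[-0.0039 -0.0019  0.2578] [ 0.0005 -0.0008 -0.    ]
```

View pics/ts7.png

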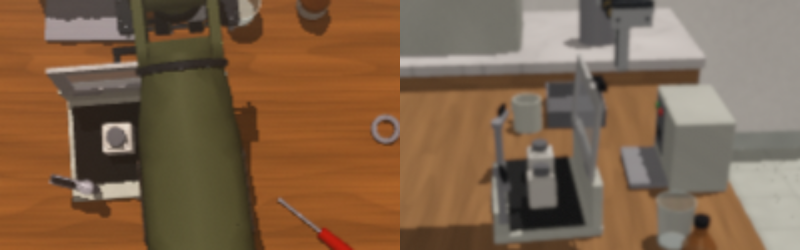

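>>> play_rows(
  motion=[
    [[0, 0, 0.1, 0, 0, 0, -1], [0, 0, 0.257, 0, 0, 0, -1], [0, 0, 0.257, 0, 0, 0, -1], [0, 0, 0.257, 0, 0, 0, -1]],
  ],
)

```text
time_s: 22.55
ee_pos: [0.6779, 0.1107, 0.2761]
eef_rot: [3.138, -0.004, -3.066]
force: [-0.3, -0.7, 0.1]
grip_width: 0.0007
grip_force: 0.0
```

>>> play_rows(
  motion=[
    [[0.07, 0, 0, 0, 0, 0, -1], [0.14, 0, 0, 0, 0, 0, -1], [0.21, 0, -0.005, 0, 0, 0, -1], [0.28, 0, -0.01, 0, 0, 0, -1], [0.335, 0, 0.002, 0, 0, 0, -1], [0.385, 0, 0.015, 0, 0, 0, -1]],
  ],
)

```text
time_s: 23.15
ee_pos: [0.5825, 0.1034, 0.2749]
eef_rot: [3.138, 0.002, -3.066]
force: [3.1, -0.7, -0.2]
grip_width: 0.0007
grip_force: 1.4
```

Run:
```python
from h import *
o=get_obs();print(sh(tool()[:3,3]),o['eef_rot'],o['grip_width'],o['force'])
s=shot('side');
P=cloud(s);q=np.array([sh(x) for x in P[(P[...,2]>.128)&(P[...,2]<.3)&(P[...,0]>.45)&(P[...,0]<.66)&(P[...,1]>.13)&(P[...,1]<.34)]])
for z in(.13,.15,.18,.21,.24,.26,.27):
    k=q[abs(q[:,2]-z)<.006]; 
    if len(k): print(z,len(k),np.percentile(k[:,0],[5,50,95]))
mv(w(.0538,-.085,.2702))
```

```text
[ 0.0539 -0.0847  0.2749] [ 3.13824356e+00  1.96096630e-03 -3.06567715e+00] 0.0006656124552663363 [ 3.11444384 -0.73698311 -0.20375143]
0.13 11 [0.0892 0.0907 0.0932]
0.15 11 [0.0807  0.0831  0.08435]
0.18 6 [0.068225 0.0702   0.071875]
0.21 3 [0.05744 0.0587  0.05987]
0.24 1 [0.0508 0.0508 0.0508]
0.26 21 [0.0413 0.0447 0.0516]
0.27 63 [0.0319  0.0362  0.05108]
[-0.0044 -0.0013  0.0168] [0. 0. 0.]
```

The frame is following the fingers. I'll continue along the arc.

>>> play_rows(
  motion=[
    [[0.05, 0, 0.022, 0, 0, 0, -1], [0.097, 0, 0.046, 0, 0, 0, -1], [0.142, 0, 0.076, 0, 0, 0, -1], [0.184, 0, 0.11, 0, 0, 0, -1], [0.222, 0, 0.15, 0, 0, 0, -1], [0.256, 0, 0.191, 0, 0, 0, -1], [0.285, 0, 0.237, 0, 0, 0, -1], [0.31, 0, 0.284, 0, 0, 0, -1]],
  ],
)

```text
time_s: 24.0
ee_pos: [0.5055, 0.0978, 0.2028]
eef_rot: [3.138, -0.0, -3.066]
force: [0.1, 0.4, 2.9]
grip_width: 0.0005
grip_force: 1.0
```

Run:
```python
from h import *
o=get_obs();print(sh(tool()[:3,3]),o['eef_rot'],o['grip_width'],o['force'])
s=shot('side','s8.png');c=shot('top')
cv2.imwrite('pics/ts8.png',np.hstack([cv2.resize(c['frame'][150:275,220:420],(400,250)),cv2.resize(s['frame'][80:230,220:460],(400,250))])[:,:,::-1])
mv(w(-.036,-.085,.147))
```

```text
[-0.0233 -0.0845  0.2028] [ 3.13824250e+00 -2.28125418e-04 -3.06564906e+00] 0.0004754517833150344 [0.08551488 0.38520567 2.86040432]
[ 0.0475 -0.0029  0.2186] [0. 0. 0.]
```

View pics/ts8.png

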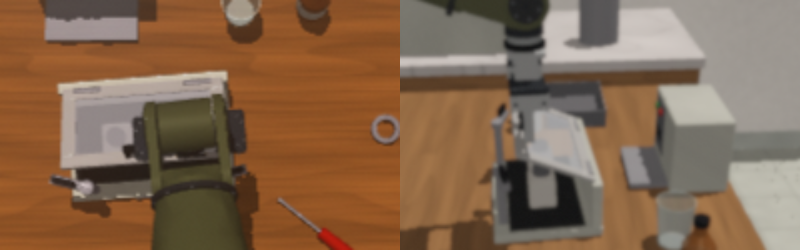

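The frame is partly down, with the bottles still standing under the pane. Finish the arc.

>>> play_rows(
  motion=[
    [[0.02, 0, 0.05, 0, 0, 0, -1], [0.035, 0, 0.1, 0, 0, 0, -1], [0.045, 0, 0.15, 0, 0, 0, -1], [0.048, 0, 0.19, 0, 0, 0, -1], [0.048, 0, 0.21, 0, 0, 0, -1], [0.048, 0, 0.218, 0, 0, 0, -1], [0.048, 0, 0.218, 0, 0, 0, -1]],
  ],
)

```text
time_s: 24.8
ee_pos: [0.4925, 0.0969, 0.1467]
eef_rot: [3.138, -0.004, -3.066]
force: [-4.9, -1.8, 11.1]
grip_width: 0.0004
grip_force: 5.4
```

Run:
```python
from h import *
o=get_obs();print(sh(tool()[:3,3]),o['force'])
s=shot('side');c=shot('top')
for P in(cloud(s),cloud(c)):
    m=(P[...,2]>.1)&(P[...,2]<.14)&(P[...,0]>.43)&(P[...,0]<.66)&(P[...,1]>.02)&(P[...,1]<.34)
    q=np.array([sh(x) for x in P[m]])
    for x in(-.06,-.05,-.03,0,.05,.08):
        k=q[(abs(q[:,0]-x)<.006)&(abs(q[:,1])<.14)]
        if len(k): print(x,len(k),np.percentile(k[:,2],[10,50,90]))
    print('--')
```

```text
[-0.0363 -0.0843  0.1467] [-4.89030708 -1.83085454 11.0562352 ]
-0.06 81 [0.1277 0.1289 0.1303]
-0.05 62 [0.12693 0.1289  0.13099]
-0.03 41 [0.1263 0.128  0.1307]
0 84 [0.12546 0.1268  0.12837]
0.05 126 [0.1255 0.1274 0.129 ]
0.08 129 [0.12748 0.1288  0.13042]
--
-0.06 149 [0.12276 0.128   0.13204]
-0.05 100 [0.12329 0.12785 0.13282]
-0.03 111 [0.1214 0.1265 0.1314]
0 111 [0.122  0.1262 0.1314]
0.05 260 [0.12119 0.12635 0.13111]
0.08 260 [0.1229  0.1285  0.13321]
--
```

The frame lies level at 128 mm, so it is shut. Next, the right turnbutton, pushed with the closed fingertips.

Run:
```python
from h import *
e=(np.pi,0,np.pi+YAW)
mv(w(-.036,-.085,.215),e);mv(w(-.125,-.155,.215),e);mv(w(-.125,-.155,.159),e)
```

```text
[-2.00e-04 -1.80e-03 -2.73e-01] [ 0.0005 -0.0007 -0.    ]
[ 0.3557 -0.2819 -0.2723] [ 0.0005 -0.0007 -0.    ]
[ 0.3547 -0.2826 -0.0483] [ 0.0005 -0.0007 -0.    ]
```

>>> play_rows(
  motion=[
    [[0, 0, -0.14, 0, 0, 0, -1], [0, 0, -0.272, 0, 0, 0, -1], [0.15, -0.13, -0.272, 0, 0, 0, -1], [0.356, -0.282, -0.272, 0.0005, -0.0007, 0, -1], [0.356, -0.282, -0.272, 0.0005, -0.0007, 0, -1], [0.356, -0.282, -0.272, 0.0005, -0.0007, 0, -1]],
  ],
)

```text
time_s: 25.5
ee_pos: [0.4088, 0.0189, 0.2147]
eef_rot: [3.142, 0.001, -3.067]
force: [0.6, 0.1, 0.4]
grip_width: 0.0002
grip_force: 0.0
```

Run:
```python
from h import *
e=(np.pi,0,np.pi+YAW)
print(sh(tool()[:3,3]),get_obs()['qpos'])
c=shot('wrist','w9.png');t=shot('top');
for P in(cloud(t),cloud(c)):
    for sg in(1,-1):
        m=(P[...,2]>.134)&(P[...,2]<.175)
        q=np.array([sh(x) for x in P[m]]);q=q[(q[:,0]<-.03)&(q[:,0]>-.11)&(sg*q[:,1]>.09)&(sg*q[:,1]<.19)]
        if len(q)>10: print(sg,len(q),cv2.minAreaRect(q[:,:2].astype(np.float32)),q[:,2].max())
mv(w(-.125,-.155,.159),e)
```

```text
[-0.1257 -0.1557  0.2147] [-4.33717261e-02 -1.13763399e-02  1.90092554e+00  1.38363969e-04
  1.25096949e+00 -1.68837528e+00]
1 131 ((-0.06427043676376343, 0.13060075044631958), (0.07847108691930771, 0.051583580672740936), 68.35838317871094) 0.1717
-1 1118 ((-0.08850046247243881, -0.11876267194747925), (0.01951906830072403, 0.036433491855859756), 0.6902886629104614) 0.1562
[ 0.0028 -0.0007  0.222 ] [ 0.      0.0002 -0.0001]
```

View pics/w9.png

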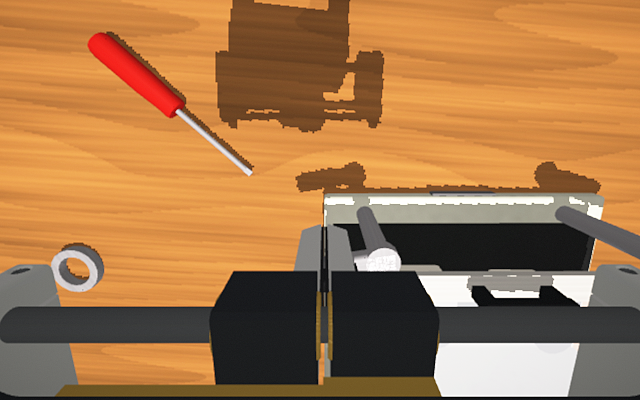

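The wrist view shows the right pivot head at (383,262), the frame shut with its handle at (525,290), and the fingertips (322,245) clear in front of the bar. Lower and sweep.

>>> play_rows(
  motion=[
    [[0, 0, 0.12, 0, 0, 0, -1], [0, 0, 0.222, 0, 0, 0, -1], [0, 0, 0.222, 0, 0, 0, -1]],
  ],
)

```text
time_s: 25.9
ee_pos: [0.4088, 0.0204, 0.1561]
eef_rot: [3.141, -0.005, -3.065]
force: [-0.1, 0.3, 0.6]
grip_width: 0.0006
grip_force: 0.0
```

>>> play_rows(
  motion=[
    [[-0.06, -0.007, 0, 0, 0, 0, -1], [-0.111, -0.013, 0, 0, 0, 0, -1], [-0.157, -0.02, 0, 0, 0, 0, -1], [-0.212, -0.013, 0, 0, 0, 0, -1], [-0.265, 0.014, 0, 0, 0, 0, -1], [-0.304, 0.051, 0, 0, 0, 0, -1], [-0.321, 0.079, 0, 0, 0, 0, -1], [-0.329, 0.092, 0, 0, 0, 0, -1], [-0.329, 0.092, 0, 0, 0, 0, -1]],
  ],
)

```text
time_s: 26.8
ee_pos: [0.4897, 0.0494, 0.1589]
eef_rot: [3.141, 0.001, -3.065]
force: [-0.1, 0.5, 0.1]
grip_width: 0.0009
grip_force: 0.0
```

Run:
```python
from h import *
e=(np.pi,0,np.pi+YAW)
print(sh(tool()[:3,3]),get_obs()['force'])
c=shot('wrist','w10.png');P=cloud(c)
m=(P[...,2]>.134)&(P[...,2]<.175)
q=np.array([sh(x) for x in P[m]]);q=q[(q[:,0]<0.0)&(q[:,0]>-.11)&(q[:,1]<-.09)&(q[:,1]>-.19)]
print(len(q),cv2.minAreaRect(q[:,:2].astype(np.float32)))
```

```text
[-0.0428 -0.1315  0.1589] [-0.12983385  0.51475477  0.12240291]
5303 ((-0.0640878826379776, -0.1129302978515625), (0.04635516181588173, 0.06293286383152008), 61.76044845581055)
```

View pics/w10.png

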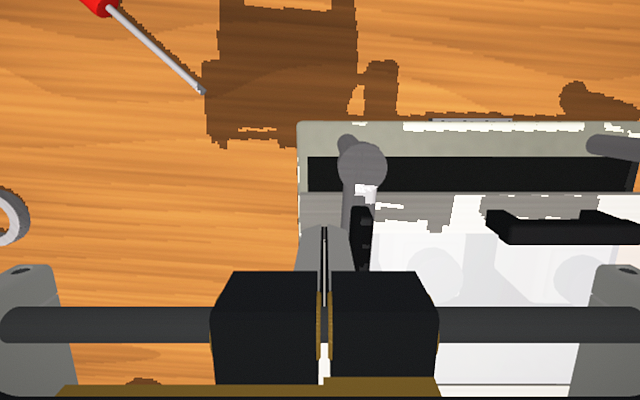

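The right button now points straight back across the frame edge, with its fin at (362,240) and head at (360,165). Now the left one.

>>> play_rows(
  motion=[
    [[0, -0.03, -0.05, 0, 0, 0, -1], [0, -0.03, -0.23, 0, 0, 0, -1], [0.1, 0.1, -0.23, 0, 0, 0, -1], [0.33, 0.5, -0.23, 0, 0, 0, -1], [0.33, 1, -0.23, 0, 0, 0, -1], [0.33, 1, -0.23, 0, 0, 0, -1], [0.33, 1, -0.23, 0, 0, 0, -1], [0.33, 1, -0.23, 0, 0, 0, -1], [0.33, 1, -0.23, 0, 0, 0, -1], [0.33, 1, -0.23, 0, 0, 0, -1]],
  ],
)

```text
time_s: 27.85
ee_pos: [0.3884, 0.2916, 0.2169]
eef_rot: [3.141, 0.001, -3.065]
force: [-0.7, 0.2, -0.3]
grip_width: 0.0006
grip_force: 0.0
```

Run:
```python
from h import *
e=(np.pi,0,np.pi+YAW)
print(sh(tool()[:3,3]),get_obs()['qpos'])
t=shot('top');P=cloud(t)
for sg in(1,-1):
    m=(P[...,2]>.136)&(P[...,2]<.175)
    q=np.array([sh(x) for x in P[m]]);q=q[(q[:,0]<.0)&(q[:,0]>-.11)&(sg*q[:,1]>.09)&(sg*q[:,1]<.19)]
    if len(q)>10: print(sg,len(q),cv2.minAreaRect(q[:,:2].astype(np.float32)),q[:,2].max())
mv(w(-.125,.16,.215),e)
```

```text
[-0.1253  0.1177  0.2169] [ 5.68679636e-01  1.62677645e-01  1.70803523e+00 -2.12948516e-04
  1.27008168e+00 -1.07902538e+00]
1 26 ((-0.05062124505639076, 0.12237362563610077), (0.09056521207094193, 0.01232212781906128), 28.568893432617188) 0.148
-1 121 ((-0.06041931360960007, -0.11314976215362549), (0.025653982535004616, 0.07795052230358124), 82.2529067993164) 0.1708
[-0.      0.1716  0.0072] [ 0.      0.0001 -0.0001]
```

>>> play_rows(
  motion=[
    [[0, 0.172, 0, 0, 0, 0, -1], [0, 0.172, 0, 0, 0, 0, -1], [0, 0.172, 0.1, 0, 0, 0, -1], [0, 0.172, 0.225, 0, 0, 0, -1], [0, 0.172, 0.232, 0, 0, 0, -1], [0, 0.172, 0.232, 0, 0, 0, -1]],
  ],
)

```text
time_s: 28.5
ee_pos: [0.3857, 0.3338, 0.1589]
eef_rot: [-3.141, -0.0, -3.067]
force: [0.7, 1.1, 1.5]
grip_width: 0.0004
grip_force: 0.0
```

>>> play_rows(
  motion=[
    [[-0.06, -0.004, 0, 0, 0, 0, -1], [-0.111, -0.007, 0, 0, 0, 0, -1], [-0.157, 0, 0, 0, 0, 0, -1], [-0.212, -0.007, 0, 0, 0, 0, -1], [-0.265, -0.034, 0, 0, 0, 0, -1], [-0.304, -0.071, 0, 0, 0, 0, -1], [-0.321, -0.099, 0, 0, 0, 0, -1], [-0.329, -0.118, 0, 0, 0, 0, -1], [-0.329, -0.122, 0, 0, 0, 0, -1], [-0.329, -0.122, 0, 0, 0, 0, -1]],
  ],
)

```text
time_s: 29.5
ee_pos: [0.4694, 0.3104, 0.1584]
eef_rot: [-3.142, 0.001, -3.066]
force: [-0.9, 0.5, -0.4]
grip_width: 0.0007
grip_force: 0.0
```

Run:
```python
from h import *
print(sh(tool()[:3,3]),get_obs()['force'])
```

```text
[-0.0431  0.1303  0.1584] [-0.9274914   0.49809276 -0.35959694]
```

>>> play_rows(
  motion=[
    [[0, 0.05, -0.05, 0, 0, 0, -1], [0, 0.05, -0.25, 0, 0, 0, -1], [0, 0.05, -0.5, 0, 0, 0, -1], [0, -0.3, -0.7, 0, 0, 0, -1], [0, -0.52, -0.8, 0, 0, 0, -1], [0, -0.52, -0.8, 0, 0, 0, -1], [0, -0.52, -0.8, 0, 0, 0, -1], [0, -0.52, -0.8, 0, 0, 0, -1]],
  ],
)

```text
time_s: 30.3
ee_pos: [0.4795, 0.1798, 0.3595]
eef_rot: [3.141, 0.003, -3.068]
force: [0.6, 0.4, 0.3]
grip_width: 0.0003
grip_force: 0.0
```

Run:
```python
from h import *
print(sh(tool()[:3,3]))
c=shot('wrist','w11.png');P=cloud(c);s=shot('side')
S=np.einsum('ij,...j->...i',np.array([[np.cos(YAW),np.sin(YAW)],[-np.sin(YAW),np.cos(YAW)]]),P[...,:2]-SO)
for sg in(1,-1):
    for z0,z1,n in((.134,.148,'bar'),(.160,.170,'fin')):
        m=(P[...,2]>z0)&(P[...,2]<z1)&(abs(S[...,0]+.06)<.07)&(sg*S[...,1]>.07)&(sg*S[...,1]<.19)
        if m.sum()>10: print(sg,n,m.sum(),cv2.minAreaRect(S[m].astype(np.float32)))
for cy in(.129,.236):
    m=(abs(P[...,0]-.523)<.05)&(abs(P[...,1]-cy)<.05); print(np.nanmedian(P[m][:,2]))
cv2.imwrite('pics/ws11.png',np.hstack([cv2.resize(c['frame'],(480,300)),cv2.resize(s['frame'][110:235,270:400],(312,300))])[:,:,::-1])
```

```text
[-0.043  -0.0007  0.3595]
1 bar 901 ((-0.05877254158258438, 0.10865988582372665), (0.07875905185937881, 0.025226889178156853), 5.963608741760254)
1 fin 354 ((-0.045552920550107956, 0.1087101623415947), (0.039218053221702576, 0.010062156245112419), 4.741275787353516)
-1 bar 901 ((-0.05965574085712433, -0.11627817898988724), (0.02585555985569954, 0.07738417387008667), 83.62078094482422)
-1 fin 356 ((-0.0455767959356308, -0.1154334545135498), (0.010480563156306744, 0.03964689001441002), 87.489990234375)
0.12591626559663205
0.12540401801791734
```

View pics/ws11.png

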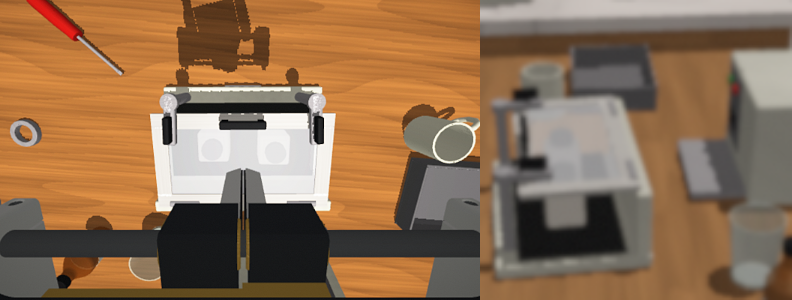

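The frame is shut, both bottles stand beneath the pane, and both fins measure within about 5° of square. The arm is clear of everything, so I'll hand in.

```bash
python3 -c "
from station import workorder
print(workorder.hand_in())"
```

```text
the job is handed in; nothing more can be done
None
```

The job is handed in, with no verdict shown. At the last look both bottles present (one of the three was absent) stood upright on the platform, the frame was shut, and both turnbuttons lay within about 5° of square across its front edge.

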